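# Set up the weighing perch on the bird scale

## Robot

A 6-joint arm with a two-finger parallel gripper is mounted at the origin on the work surface. World frame = base frame: x ahead of the robot, y to its left, z up, the work surface at z = 0. Lengths are in m, angles in rad, forces in N, time in s.
With the tool pointing down it reaches from about 0.325 to 0.9 m from the base axis. Payload 6.1 kg.
Tool frame: the origin (TCP) lies on the mounting face of the last link; the fingertips stand 182 mm ahead of it and the grasp point (between the pads) lies 164 mm ahead of it (bot.grip_depth is the distance from the TCP to the grasp point, in m); z points along the fingers, y is the line along which they close (so a half turn about z gives the same grasp; the last joint's range is limited). The gripper opens to 87 mm and grips with 3 to 60 N. Pads are 19 mm wide; open, the fingers measure 117 mm over their backs; the gripper's body (75 mm by 190 mm) begins 51 mm behind the grasp point.
Start: joints at [1.157, 0.22, 1.526, -0, 1.395, -0.126], TCP at [0.177, 0.599, 0.405] pointing down, gripper open.
Joint ranges: [-2.98, 2.98], [-0.91, 2.08], [0.09, 2.57], [-1.24, 4.39], [0.2, 2.65], [-2.68, 2.68]. Speed limits (rad/s): [2.57, 2.57, 3.01, 3.14, 3.14, 3.14].

## Interface

Orientations are given as a unit quaternion [w, x, y, z].
In Python, from bench import bot, optics, finder gives the robot as it stands.
- The arm moves only by the tool step_arm, never from a script. Its argument "deltas" is a list of rows, each an object with "dp": the shift along the tool's x, y, z in m, a list of three; "dr": the turn, a rotation vector about the tool's x, y, z in degrees, a list of three; "jaw": the closure, from 0 (fully open) to 1 (shut). A call has 1 to 12 rows; each row is the pose to reach, as a shift and turn from the pose commanded when the call began, along the tool's axes at that moment; what a row does not reach only later rows make up. A row lasts 1/12 s, in which the tool goes at most 41.7 mm and 7.16 degrees, less where a joint would pass 70% of its speed; a pose out of reach is approached as far as the arm can. A call with a gripper value outside its range is refused whole. The fingers move at their own pace and stop on an object; the grip force is fixed at half the most. Time passes only in rows, so rows that repeat a pose let the fingers close. It gives the time, the measured TCP pose, the force and the opening at its end, in the units of the state.
- bot.read_state(): the state, without advancing time (a new reading comes with each control period).
- optics.snapshot(name): name is "scene" or "top" or "wrist"; returns (picture, depth): 384x512x3 uint8, red, green, blue; 384x512 float32, m along the optical axis (not along the pixel's ray), 0 where there is no reading.
- optics.camera_info(name): a dict with "vertical_fov" (degrees; the focal length in pixels is half the picture's height over the tangent of half this angle, whatever the lens; pixels are square), "cx", "cy" (the principal point, pixels), "rvec" (rotation vector, rad) and "tvec" (3), from world to camera coordinates, as OpenCV has them; the wrist camera has in their place "hand_eye" (4x4, takes a point from camera to tool coordinates, whose origin is the TCP and whose axes are the flange's). Camera axes: x right, y down, z forward; pixel columns grow to the right and rows downward; lengths in m; the calibration is good to about 2 mm. A picture is of the moment at which its call begins: read the wrist's pose just before it. camera_info takes no time and is no camera call.
- bot.sign_off(): hands the job in, once; it reports no verdict.
Trained networks look in the newest picture that a camera, given by its name, has taken for a name from the list of things; names that differ only in an ending like _2 or _b are one class to them, and where a whole thing is asked for, a point or a joint stands for the part that bears it (a point fixed in the world has none). Each returns a list of dicts, best first, with "conf" (0 to 1); they miss things now and then, are a little off and sometimes report something else, mostly with a low value. They report only what shows in the picture. A call takes as long as a camera call.
- finder.search_frame(camera, query): "extent" ([left, top, width, height] in pixels, round what is visible of it).
The state is a dict: "t": time; "joints": joint angles; "qvel": joint speeds; "joint_torque": joint torques, N m; "position": TCP position; "tcp_rot": TCP orientation; "force": force on the tool from outside, world axes, zero at the start; "wrist_torque": the same for the moment, N m; "finger_gap": finger opening in m.
Only numpy, scipy, OpenCV 4.12 (cv2) and the standard library are available. Lean on these libraries where they do the work, as an engineer would, in place of code of your own. Each camera call takes 0.05 s, during which the arm holds its last target. There are 200 camera calls.

## Task

The T-perch on the bird scale is only spun loosely onto its stud. Screw it down clockwise until its rubber washer grips, then keep tightening only as far as the next point where the bar stands square across the scale with the brass tie ring over the console side, and leave it there: do not turn it back or give it another turn, and never push or squeeze it with more than 25 N, as it stands on the load cell. Then, with the perch let go, press the orange tare button fully and release it; leave the things around the scale alone.

Things in the scene. Friction and masses are not known exactly. Their poses are not given: they have to be found in the camera images.
- scale: Black bench scale, 260 x 220 mm; it cannot slide. Origin on the table under the vertical axis of the perch stud, z up. Console (blue display, orange button) on the -x side, 90 to 156 mm from the axis, its top 48 mm up; steel pan 50 mm up.
- scale_stud (a point): Foot of the stud on the pan, on the axis. Thread torque: about 0.06 N m while loose; about 0.4 N m once the washer bears, then 0.14 N m more per radian. The washer first bears 0.8 to 1.6 rad before the set position, at an angle and height that differ each time and are not measured. 2.3 rad past first bearing it is crushed. The perch stays where left; turned back, it comes loose.
- perch_bar (a point): Centre of the perch's bar, on the screw axis, about 0.185 m above the table. Level round bar 30 mm thick, 180 mm long, green turf sleeve, bare wooden ends, on a steel stem 18 mm thick. Frame turns with the perch: y along the bar, z up, -x the side of the flat brass tie ring, which reaches 48 mm from the axis. Set right, its x and y axes point as those of scale.
- bar_left_end (a point): Middle of the end face of the bar on its own +y side, 90 mm from the axis; set right it is on the scale's +y side. The perch turns only about the stud: clockwise from above tightens (1.25 mm down a turn). It starts loose, up to two turns short. In the rules, joint washer is its turning while loose (0 once the washer bears), joint tperch its turning after that; neither is measured.
- tare_top (a point): Centre of the top face of the orange round tare button on the console, 22 mm across, 67 mm above the table, 123 mm from the axis towards the console and 70 mm to the side (-y of the scale). It is pressed straight down.
- tare (a joint): Travel of the tare button in m: 0 released, 0.005 fully down; springs back by itself; it begins to move at about 1.5 N and is fully down at 5 N.
- jar_mid (a point): Bystander: amber specimen jar with a white cap, 54 mm across, 75 mm high; point at half height.
- check_weight_mid (a point): Bystander: brass check weight with a knob, 48 mm across, 72 mm high; point at half height.
- dish_mid (a point): Bystander: round steel dish, 110 mm across, 45 mm high; point at half height.

How it is judged:
By the outcome, as a careful person would: the job done as asked, in the order asked, and still so for the second after the job is handed in, with the robot touching nothing.
It also fails if it takes over 72 s, if anything falls off the work surface, if the arm or the gripper's body presses on something with over 40 N, if the wrist force passes 120 N, or if a joint passes its speed limit or range.

## Working session

There is one attempt and no reset: what is moved stays moved. The work goes in short steps, Python scripts to look and compute and a tool call to move; the robot and the scene stay as the last step left them, time stands still between calls to the robot, and variables do not carry over. Pictures are saved under pics/ and viewed, on a budget of 10 in all, crops included, one or two more only if the job needs it, and the job is handed in when it is done.

Besides the shell and the picture viewer there is one more tool, called after "Emit:" as name([rows], argument=value, ...), one row to a line, values as JSON. step_arm: Moves the arm, as the interface text tells. Its arguments: {"type":"object","properties":{"deltas":{"type":"array"}},"required":["deltas"]}

```bash
mkdir -p pics; cat > h.py <<'E'
import numpy as np, cv2
from scipy.spatial.transform import Rotation as R
from bench import bot, optics, finder
def snap(name,fn=None):
    s=bot.read_state(); im,d=optics.snapshot(name)
    if fn: cv2.imwrite('pics/'+fn,im[:,:,::-1])
    return s,im,d
def cam(name,s):
    c=optics.camera_info(name); f=192/np.tan(np.radians(c['vertical_fov'])/2)
    if 'hand_eye' in c:
        q=s['tcp_rot']; T=np.eye(4); T[:3,:3]=R.from_quat([q[1],q[2],q[3],q[0]]).as_matrix(); T[:3,3]=s['position']
        T=T@np.array(c['hand_eye'])
    else:
        Rm=R.from_rotvec(np.ravel(c['rvec'])).as_matrix(); T=np.eye(4); T[:3,:3]=Rm.T; T[:3,3]=-Rm.T@np.ravel(c['tvec'])
    return f,c['cx'],c['cy'],T
def cloud(name,s,d):
    f,cx,cy,T=cam(name,s); v,u=np.mgrid[:384,:512]
    P=np.stack([(u-cx)/f*d,(v-cy)/f*d,d],-1)
    W=P@T[:3,:3].T+T[:3,3]; W[d<=0]=np.nan
    return W
E
python3 - <<'E'
from h import *
for n in ['scene','top']:
    s,im,d=snap(n,n+'1.png'); W=cloud(n,s,d)
    np.save(n+'W.npy',W); 
    for q in ['scale','perch_bar','bar_left_end','tare_top','jar_mid','check_weight_mid','dish_mid']:
        r=finder.search_frame(n,q)
        for x in r[:1]:
            l,t,w,h=x['extent']; print(n,q,round(x['conf'],2),[round(a) for a in x['extent']],W[int(t+h/2),int(l+w/2)].round(3))
print(s)
a=cv2.imread('pics/scene1.png')
E
```

```text
scene scale 0.84 [192, 134, 104, 89] [ 0.561 -0.091  0.049]
scene perch_bar 0.65 [194, 133, 68, 54] [ 0.608 -0.093  0.137]
scene bar_left_end 0.91 [195, 133, 69, 55] [ 0.602 -0.092  0.135]
scene jar_mid 0.72 [244, 226, 23, 35] [0.667 0.136 0.071]
scene check_weight_mid 0.64 [179, 139, 16, 24] [ 0.639 -0.301  0.047]
scene dish_mid 0.58 [215, 124, 32, 22] [ 0.449 -0.356  0.01 ]
top scale 0.58 [249, 143, 108, 116] [ 0.558 -0.073  0.187]
top perch_bar 0.88 [281, 156, 64, 54] [ 0.599 -0.099  0.196]
top bar_left_end 0.95 [285, 157, 64, 55] [ 0.594 -0.105  0.195]
top tare_top 0.46 [318, 238, 3, 10] [ 0.458 -0.123  0.064]
top jar_mid 0.8 [216, 158, 21, 25] [0.651 0.114 0.073]
top check_weight_mid 0.7 [377, 164, 22, 22] [ 0.626 -0.308  0.069]
top dish_mid 0.6 [378, 218, 38, 45] [ 0.456 -0.341  0.003]
{'t': 0.4, 'joints': array([ 1.15687329e+00,  2.20529313e-01,  1.52665331e+00, -2.91925077e-05,
        1.39469143e+00, -1.26071325e-01]), 'qvel': array([ 0.00036663, -0.00096406, -0.00222809,  0.00091916, -0.00162466,
        0.00091565]), 'joint_torque': array([-5.64598886e-04, -4.93865883e+01, -3.87086928e+01,  6.99722883e-02,
        5.00005495e-02, -5.97677786e-05]), 'position': array([0.17740775, 0.59925055, 0.40457621]), 'tcp_rot': array([-2.36791139e-05,  1.43426940e-01,  9.89660898e-01, -1.39435306e-04]), 'force': array([ 0.30379188, -0.44922859, -0.25929242]), 'wrist_torque': array([ 0.05272927,  0.04991023, -0.07968866]), 'finger_gap': 0.08659153742667346}
```

```bash
python3 - <<'E'
from h import *
a=cv2.imread('pics/scene1.png')[110:280,150:320]; b=cv2.imread('pics/top1.png')[120:290,200:430]
a=cv2.resize(a,(380,500) if 0 else (400,400),interpolation=2); b=cv2.resize(b,(400,int(170*400/230)),interpolation=2)
o=np.zeros((400,800,3),np.uint8); o[:,:400]=a; o[:b.shape[0],400:]=b
cv2.imwrite('pics/c1.png',o)
E
```

```text
(no output)
```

View pics/c1.png

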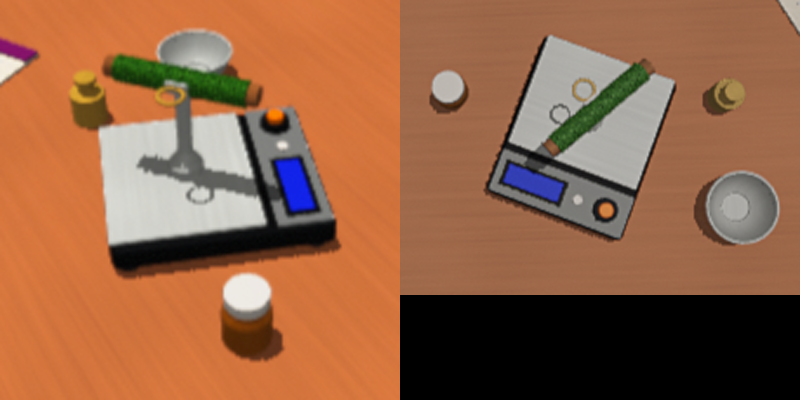

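```bash
cat >> h.py <<'E'
def rect(P):
    c,(w,h),a=cv2.minAreaRect((P*1000).astype(np.float32)); b=cv2.boxPoints((c,(w,h),a))
    e=[b[1]-b[0],b[2]-b[1]]; e.sort(key=lambda x:-np.hypot(*x))
    return np.array(c)/1000,[round(float(np.hypot(*x))) for x in e],round(float(np.degrees(np.arctan2(e[0][1],e[0][0]))),1)
def meas(W,c=(.6,-.1)):
    near=np.hypot(W[...,0]-c[0],W[...,1]-c[1])<.17
    def big(m):
        n,l,st,_=cv2.connectedComponentsWithStats((m).astype(np.uint8)); return l==1+np.argmax(st[1:,4])
    bar=big(near&(W[...,2]>.172)&(W[...,2]<.215)); print('bar',rect(W[bar][:,:2]),'ztop',np.percentile(W[bar][:,2],95).round(4), 'axis dir pca',end=' ')
    p=W[bar][:,:2]; p=p-p.mean(0); v=np.linalg.svd(p,full_matrices=False)[2][0]; print(np.degrees(np.arctan2(v[1],v[0])).round(1))
    sc=big(near&(W[...,2]>.03)&(W[...,2]<.06)); print('scale',rect(W[sc][:,:2]),'z',np.median(W[sc][:,2]).round(4))
    return bar,sc
E
python3 - <<'E'
from h import *
for n in ['scene','top']: print(n); meas(np.load(n+'W.npy'))
print(optics.camera_info('wrist'))
E
```

```text
scene
bar (array([ 0.61774371, -0.08706281]), [180, 58], -51.4) ztop 0.1969 axis dir pca 129.1
scale (array([ 0.57681677, -0.08572437]), [259, 220], -22.2) z 0.0485
top
bar (array([ 0.61229724, -0.09277743]), [179, 62], -51.6) ztop 0.1976 axis dir pca 128.8
scale (array([ 0.57261469, -0.09170485]), [260, 220], -22.3) z 0.0485
{'vertical_fov': 60.77762011193506, 'cx': 257.49942658748216, 'cy': 195.4973157022236, 'hand_eye': array([[ 1.13744854e-03, -9.62305981e-01, -2.71966734e-01,
         7.42491810e-02],
       [ 9.99999350e-01,  1.07220346e-03,  3.88503391e-04,
        -3.87025571e-04],
       [-8.22554642e-05, -2.71966999e-01,  9.62306575e-01,
         2.11770075e-02],
       [ 0.00000000e+00,  0.00000000e+00,  0.00000000e+00,
         1.00000000e+00]])}
```

```bash
cat >> h.py <<'E'
AX=np.array([.600,-.0995])
def go(psi,r,o,z):
    "delta from now to pose: outward tool x at psi deg, radius r, clockwise offset o, tcp height z"
    s=bot.read_state(); q=s['tcp_rot']; M=R.from_quat([q[1],q[2],q[3],q[0]])
    a=np.radians(psi); x=np.array([np.cos(a),np.sin(a),0]); y=np.array([np.sin(a),-np.cos(a),0])
    G=R.from_matrix(np.stack([x,y,[0,0,-1]],1)); t=np.r_[AX,z]+r*x+o*y
    print('t',s['t'],'dp',M.inv().apply(t-s['position']).round(4).tolist(),'dr',(M.inv()*G).as_rotvec(degrees=True).round(2).tolist(),'target',t.round(3))
def where():
    s=bot.read_state(); q=s['tcp_rot']; M=R.from_quat([q[1],q[2],q[3],q[0]]).as_matrix(); x=M[:,0]; y=M[:,1]
    d=s['position']-np.r_[AX,0]; print('t',s['t'],'psi',np.degrees(np.arctan2(x[1],x[0])).round(2),'r,o,z',round(d@x,4),round(d@y,4),round(d[2],4),
     'F r,cw,z',(M.T@s['force']).round(2),'gap',round(s['finger_gap'],4),'j6',s['joints'][5].round(2))
E
python3 - <<'E'
from h import *
go(128.5,.075,0,.46)
E
```

```text
t 0.8 dp [-0.5421, -0.5071, -0.0553] dr [0.0, -0.0, 35.01] target [ 0.553 -0.041  0.46 ]
```

Emit:
step_arm([
  {"dp": [-0.542, -0.507, -0.055], "dr": [0, 0, 35], "jaw": 0},
  {"dp": [-0.542, -0.507, -0.055], "dr": [0, 0, 35], "jaw": 0},
  {"dp": [-0.542, -0.507, -0.055], "dr": [0, 0, 35], "jaw": 0},
  {"dp": [-0.542, -0.507, -0.055], "dr": [0, 0, 35], "jaw": 0},
  {"dp": [-0.542, -0.507, -0.055], "dr": [0, 0, 35], "jaw": 0},
  {"dp": [-0.542, -0.507, -0.055], "dr": [0, 0, 35], "jaw": 0},
  {"dp": [-0.542, -0.507, -0.055], "dr": [0, 0, 35], "jaw": 0},
  {"dp": [-0.542, -0.507, -0.055], "dr": [0, 0, 35], "jaw": 0},
  {"dp": [-0.542, -0.507, -0.055], "dr": [0, 0, 35], "jaw": 0},
  {"dp": [-0.542, -0.507, -0.055], "dr": [0, 0, 35], "jaw": 0},
  {"dp": [-0.542, -0.507, -0.055], "dr": [0, 0, 35], "jaw": 0},
  {"dp": [-0.542, -0.507, -0.055], "dr": [0, 0, 35], "jaw": 0},
])

```text
t: 1.8
position: [0.4303, 0.1674, 0.4423]
tcp_rot: [0.0, 0.434, 0.901, 0.0]
force: [0.8, 0.1, -0.2]
finger_gap: 0.0871
```

```bash
python3 - <<'E'
from h import *
where(); go(128.5,.075,0,.46)
E
```

```text
t 1.8 psi 128.52 r,o,z 0.3142 0.034 0.4423 F r,cw,z [-0.37  0.68  0.17] gap 0.0871 j6 -0.47
t 1.8 dp [-0.2395, -0.0334, -0.0176] dr [0.07, 0.03, 0.02] target [ 0.553 -0.041  0.46 ]
```

Emit:
step_arm([
  {"dp": [-0.24, -0.033, -0.018], "dr": [0, 0, 0], "jaw": 0},
  {"dp": [-0.24, -0.033, -0.018], "dr": [0, 0, 0], "jaw": 0},
  {"dp": [-0.24, -0.033, -0.018], "dr": [0, 0, 0], "jaw": 0},
  {"dp": [-0.24, -0.033, -0.018], "dr": [0, 0, 0], "jaw": 0},
  {"dp": [-0.24, -0.033, -0.018], "dr": [0, 0, 0], "jaw": 0},
  {"dp": [-0.24, -0.033, -0.018], "dr": [0, 0, 0], "jaw": 0},
  {"dp": [-0.24, -0.033, -0.018], "dr": [0, 0, 0], "jaw": 0},
  {"dp": [-0.24, -0.033, -0.018], "dr": [0, 0, 0], "jaw": 0},
])

```text
t: 2.47
position: [0.554, -0.0408, 0.4594]
tcp_rot: [-0.0, 0.436, 0.9, -0.0]
force: [-0.2, 0.5, 0.1]
finger_gap: 0.0869
```

```bash
python3 - <<'E'
from h import *
where(); s,im,d=snap('wrist','w1.png'); W=cloud('wrist',s,d); meas(W); go(128.5,.075,0,.349)
E
```

```text
t 2.4667 psi 128.32 r,o,z 0.0749 0.0002 0.4594 F r,cw,z [ 0.54  0.21 -0.1 ] gap 0.0869 j6 -0.88
bar (array([ 0.56732434, -0.05834708]), [70, 31], -51.4) ztop 0.1965 axis dir pca -51.3
scale (array([ 0.57237756, -0.08865492]), [255, 218], -22.3) z 0.0483
t 2.5167 dp [-0.001, -0.0009, 0.1103] dr [-0.02, -0.06, -0.08] target [ 0.553 -0.041  0.349]
```

View pics/w1.png

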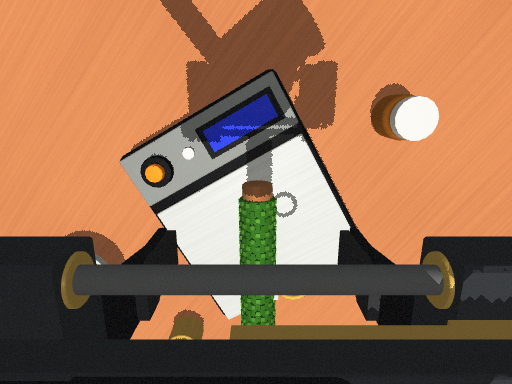

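Emit:
step_arm([
  {"dp": [-0.001, -0.001, 0.04], "dr": [0, 0, 0], "jaw": 0},
  {"dp": [-0.001, -0.001, 0.08], "dr": [0, 0, 0], "jaw": 0},
  {"dp": [-0.001, -0.001, 0.11], "dr": [0, 0, 0], "jaw": 0},
  {"dp": [-0.001, -0.001, 0.11], "dr": [0, 0, 0], "jaw": 0},
  {"dp": [-0.001, 0.012, 0.11], "dr": [0, 0, 0], "jaw": 0},
  {"dp": [-0.001, 0.02, 0.11], "dr": [0, 0, 0], "jaw": 0},
  {"dp": [-0.001, 0.025, 0.11], "dr": [0, 0, 0], "jaw": 0},
  {"dp": [-0.001, 0.025, 0.11], "dr": [0, 0, 0], "jaw": 0},
])

```text
t: 3.18
position: [0.5754, -0.0231, 0.3526]
tcp_rot: [0.002, 0.434, 0.901, 0.001]
force: [0.3, 0.2, 1.1]
finger_gap: 0.0873
```

```bash
python3 - <<'E'
from h import *
where()
p=np.array([.075,.028])
for st in (3,6,7):
  print(st)
  for k in range(1,13):
    a=np.radians(st*k); Rz=np.array([[np.cos(a),-np.sin(a)],[np.sin(a),np.cos(a)]]); print(st*k,(Rz@p-p).round(3).tolist())
E
```

```text
t 3.1833 psi 128.61 r,o,z 0.0738 0.0297 0.3526 F r,cw,z [-0.04  0.31 -1.08] gap 0.0873 j6 -0.85
3
3 [-0.002, 0.004]
6 [-0.003, 0.008]
9 [-0.005, 0.011]
12 [-0.007, 0.015]
15 [-0.01, 0.018]
18 [-0.012, 0.022]
21 [-0.015, 0.025]
24 [-0.018, 0.028]
27 [-0.021, 0.031]
30 [-0.024, 0.034]
33 [-0.027, 0.036]
36 [-0.031, 0.039]
6
6 [-0.003, 0.008]
12 [-0.007, 0.015]
18 [-0.012, 0.022]
24 [-0.018, 0.028]
30 [-0.024, 0.034]
36 [-0.031, 0.039]
42 [-0.038, 0.043]
48 [-0.046, 0.046]
54 [-0.054, 0.049]
60 [-0.062, 0.051]
66 [-0.07, 0.052]
72 [-0.078, 0.052]
7
7 [-0.004, 0.009]
14 [-0.009, 0.017]
21 [-0.015, 0.025]
28 [-0.022, 0.032]
35 [-0.03, 0.038]
42 [-0.038, 0.043]
49 [-0.047, 0.047]
56 [-0.056, 0.05]
63 [-0.066, 0.052]
70 [-0.076, 0.052]
77 [-0.085, 0.051]
84 [-0.095, 0.05]
```

Emit:
step_arm([
  {"dp": [-0.003, 0.008, 0], "dr": [0, 0, 6], "jaw": 0},
  {"dp": [-0.007, 0.015, 0], "dr": [0, 0, 12], "jaw": 0},
  {"dp": [-0.012, 0.022, 0], "dr": [0, 0, 18], "jaw": 0},
  {"dp": [-0.018, 0.028, 0], "dr": [0, 0, 24], "jaw": 0},
  {"dp": [-0.024, 0.034, 0], "dr": [0, 0, 30], "jaw": 0},
  {"dp": [-0.031, 0.039, 0], "dr": [0, 0, 36], "jaw": 0},
  {"dp": [-0.038, 0.043, 0], "dr": [0, 0, 42], "jaw": 0},
  {"dp": [-0.046, 0.046, 0], "dr": [0, 0, 48], "jaw": 0},
  {"dp": [-0.054, 0.049, 0], "dr": [0, 0, 54], "jaw": 0},
  {"dp": [-0.062, 0.051, 0], "dr": [0, 0, 60], "jaw": 0},
  {"dp": [-0.07, 0.052, 0], "dr": [0, 0, 66], "jaw": 0},
  {"dp": [-0.078, 0.052, 0], "dr": [0, 0, 72], "jaw": 0},
])

```text
t: 4.18
position: [0.6637, -0.0527, 0.3514]
tcp_rot: [0.0, 0.882, 0.471, 0.001]
force: [0.1, 1.4, 0.3]
finger_gap: 0.0868
```

```bash
python3 - <<'E'
from h import *
where(); s,im,d=snap('wrist','w2.png'); W=cloud('wrist',s,d); meas(W);where()
E
```

```text
t 4.1833 psi 56.25 r,o,z 0.0746 0.0275 0.3514 F r,cw,z [ 1.24 -0.74 -0.32] gap 0.0868 j6 0.39
bar (array([ 0.64019244, -0.02729346]), [44, 19], -41.8) ztop 0.203 axis dir pca 143.5
scale (array([ 0.59430054, -0.04781623]), [256, 126], -22.4) z 0.0486
t 4.2333 psi 55.85 r,o,z 0.074 0.0286 0.3514 F r,cw,z [-1.59 -0.82  0.16] gap 0.0871 j6 0.4
```

Emit:
step_arm([
  {"dp": [-0.003, 0.008, 0], "dr": [0, 0, 6], "jaw": 0},
  {"dp": [-0.007, 0.015, 0], "dr": [0, 0, 12], "jaw": 0},
  {"dp": [-0.012, 0.022, 0], "dr": [0, 0, 18], "jaw": 0},
  {"dp": [-0.018, 0.028, 0], "dr": [0, 0, 24], "jaw": 0},
  {"dp": [-0.024, 0.034, 0], "dr": [0, 0, 30], "jaw": 0},
  {"dp": [-0.031, 0.039, 0], "dr": [0, 0, 36], "jaw": 0},
  {"dp": [-0.038, 0.043, 0], "dr": [0, 0, 42], "jaw": 0},
  {"dp": [-0.046, 0.046, 0], "dr": [0, 0, 48], "jaw": 0},
  {"dp": [-0.054, 0.049, 0], "dr": [0, 0, 54], "jaw": 0},
  {"dp": [-0.062, 0.051, 0], "dr": [0, 0, 60], "jaw": 0},
  {"dp": [-0.07, 0.052, 0], "dr": [0, 0, 66], "jaw": 0},
  {"dp": [-0.078, 0.052, 0], "dr": [0, 0, 72], "jaw": 0},
])

```text
t: 5.23
position: [0.6636, -0.1467, 0.3511]
tcp_rot: [0.0, 0.991, -0.136, 0.001]
force: [0.9, 0.4, -0.3]
finger_gap: 0.0875
```

```bash
python3 - <<'E'
from h import *
where(); s,im,d=snap('top','t2.png'); W=cloud('top',s,d);where()
cv2.imwrite('pics/t2c.png',cv2.resize(im[110:300,200:430,::-1],(690,570)))
E
```

```text
t 5.2333 psi -15.62 r,o,z 0.0746 0.0282 0.3511 F r,cw,z [ 0.71 -0.61  0.26] gap 0.0875 j6 1.51
t 5.2833 psi -16.03 r,o,z 0.0744 0.0295 0.351 F r,cw,z [ 1.21 -0.29  0.79] gap 0.0866 j6 1.52
```

View pics/t2c.png

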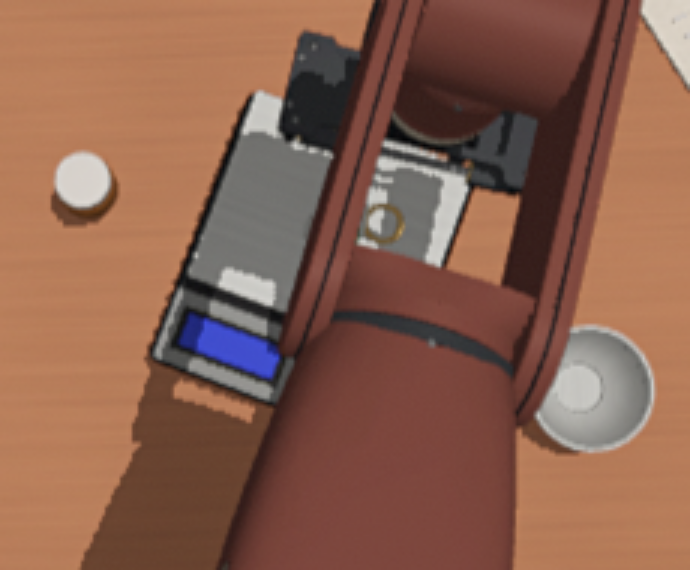

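Emit:
step_arm([
  {"dp": [-0.003, 0.008, 0], "dr": [0, 0, 6], "jaw": 0},
  {"dp": [-0.007, 0.015, 0], "dr": [0, 0, 12], "jaw": 0},
  {"dp": [-0.012, 0.022, 0], "dr": [0, 0, 18], "jaw": 0},
  {"dp": [-0.018, 0.028, 0], "dr": [0, 0, 24], "jaw": 0},
  {"dp": [-0.024, 0.034, 0], "dr": [0, 0, 30], "jaw": 0},
  {"dp": [-0.031, 0.039, 0], "dr": [0, 0, 36], "jaw": 0},
  {"dp": [-0.038, 0.043, 0], "dr": [0, 0, 42], "jaw": 0},
])

```text
t: 5.87
position: [0.6153, -0.1779, 0.351]
tcp_rot: [-0.0, 0.877, -0.481, 0.001]
force: [1.8, -0.1, -0.7]
finger_gap: 0.0875
```

```bash
python3 - <<'E'
from h import *
where()
E
```

```text
t 5.8667 psi -57.51 r,o,z 0.0749 0.0287 0.351 F r,cw,z [ 1.02 -1.49  0.7 ] gap 0.0875 j6 2.17
```

Emit:
step_arm([
  {"dp": [-0.003, 0.008, 0], "dr": [0, 0, 6], "jaw": 0},
  {"dp": [-0.007, 0.015, 0], "dr": [0, 0, 12], "jaw": 0},
  {"dp": [-0.009, 0.017, 0], "dr": [0, 0, 14], "jaw": 0},
  {"dp": [-0.011, 0.02, 0], "dr": [0, 0, 16], "jaw": 0},
])

```text
t: 6.2
position: [0.5925, -0.1791, 0.351]
tcp_rot: [-0.0, 0.802, -0.597, 0.001]
force: [1.9, -0.3, 0.1]
finger_gap: 0.087
```

```bash
python3 - <<'E'
from h import *
where(); go(-73,.075,.0,.35); go(107,.075,.0,.44)
E
```

```text
t 6.2 psi -73.34 r,o,z 0.0746 0.0294 0.351 F r,cw,z [ 0.87 -1.75 -0.05] gap 0.087 j6 2.43
t 6.2 dp [0.0008, -0.0304, 0.0011] dr [-0.1, -0.07, -0.34] target [ 0.622 -0.171  0.35 ]
t 6.2 dp [-0.1491, -0.0297, -0.0891] dr [-0.11, 0.16, 179.66] target [ 0.578 -0.028  0.44 ]
```

Emit:
step_arm([
  {"dp": [0, -0.029, 0], "dr": [0, 0, 0], "jaw": 0},
  {"dp": [0, -0.029, -0.03], "dr": [0, 0, 0], "jaw": 0},
  {"dp": [0, -0.029, -0.07], "dr": [0, 0, 0], "jaw": 0},
  {"dp": [-0.149, -0.03, -0.09], "dr": [0, 0, -150], "jaw": 0},
  {"dp": [-0.149, -0.03, -0.09], "dr": [0, 0, -150], "jaw": 0},
  {"dp": [-0.149, -0.03, -0.09], "dr": [0, 0, -150], "jaw": 0},
  {"dp": [-0.149, -0.03, -0.09], "dr": [0, 0, -150], "jaw": 0},
  {"dp": [-0.149, -0.03, -0.09], "dr": [0, 0, -150], "jaw": 0},
  {"dp": [-0.149, -0.03, -0.09], "dr": [0, 0, -150], "jaw": 0},
  {"dp": [-0.149, -0.03, -0.09], "dr": [0, 0, -150], "jaw": 0},
  {"dp": [-0.149, -0.03, -0.09], "dr": [0, 0, -150], "jaw": 0},
  {"dp": [-0.149, -0.03, -0.09], "dr": [0, 0, -150], "jaw": 0},
])

```text
t: 7.2
position: [0.5788, -0.0274, 0.441]
tcp_rot: [0.0, 0.997, -0.073, 0.001]
force: [0.6, -0.5, 0.4]
finger_gap: 0.0874
```

```bash
python3 - <<'E'
from h import *
where(); go(107,.075,.0,.44)
E
```

```text
t 7.2 psi -8.37 r,o,z -0.0307 -0.0682 0.441 F r,cw,z [ 0.65  0.42 -0.43] gap 0.0874 j6 1.53
t 7.2 dp [-0.0007, 0.0004, 0.001] dr [0.11, -0.06, -115.37] target [ 0.578 -0.028  0.44 ]
```

Emit:
step_arm([
  {"dp": [0, 0, 0], "dr": [0, 0, -115], "jaw": 0},
  {"dp": [0, 0, 0], "dr": [0, 0, -115], "jaw": 0},
  {"dp": [0, 0, 0], "dr": [0, 0, -115], "jaw": 0},
  {"dp": [0, 0, 0], "dr": [0, 0, -115], "jaw": 0},
  {"dp": [0, 0, 0], "dr": [0, 0, -115], "jaw": 0},
  {"dp": [0, 0, 0], "dr": [0, 0, -115], "jaw": 0},
  {"dp": [0, 0, 0], "dr": [0, 0, -115], "jaw": 0},
  {"dp": [0, 0, 0], "dr": [0, 0, -115], "jaw": 0},
  {"dp": [0, 0, 0], "dr": [0, 0, -115], "jaw": 0},
  {"dp": [0, 0, 0], "dr": [0, 0, -115], "jaw": 0},
  {"dp": [0, 0, 0], "dr": [0, 0, -115], "jaw": 0},
  {"dp": [0, 0, 0], "dr": [0, 0, -115], "jaw": 0},
])

```text
t: 8.2
position: [0.5789, -0.0277, 0.4409]
tcp_rot: [0.001, 0.78, 0.626, 0.001]
force: [0.7, -0.3, 0.3]
finger_gap: 0.087
```

Emit:
step_arm([
  {"dp": [0, 0, 0], "dr": [0, 0, -31], "jaw": 0},
  {"dp": [0, 0, 0], "dr": [0, 0, -31], "jaw": 0},
  {"dp": [0, 0, 0], "dr": [0, 0, -31], "jaw": 0},
  {"dp": [0, 0, 0], "dr": [0, 0, -31], "jaw": 0},
  {"dp": [0, 0, 0], "dr": [0, 0, -31], "jaw": 0},
])

```text
t: 8.62
position: [0.5789, -0.0276, 0.4409]
tcp_rot: [0.001, 0.584, 0.812, 0.0]
force: [0.3, 0.7, -0.4]
finger_gap: 0.0869
```

```bash
python3 - <<'E'
from h import *
where(); s,im,d=snap('wrist','w3.png'); W=cloud('wrist',s,d); meas(W); go(107,.075,.0,.35)
E
```

```text
t 8.6167 psi 108.57 r,o,z 0.0745 0.0034 0.4409 F r,cw,z [0.52 0.51 0.37] gap 0.0869 j6 -0.51
bar (array([ 0.58554291, -0.04576716]), [64, 31], -73.5) ztop 0.1956 axis dir pca -73.9
scale (array([ 0.57525836, -0.08835129]), [261, 216], -22.3) z 0.0483
t 8.6667 dp [0.0002, -0.0009, 0.0909] dr [0.08, 0.05, 1.48] target [ 0.578 -0.028  0.35 ]
```

View pics/w3.png

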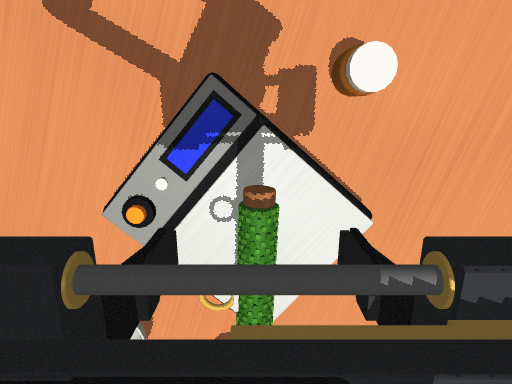

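Emit:
step_arm([
  {"dp": [0, -0.001, 0.04], "dr": [0, 0, 2], "jaw": 0},
  {"dp": [0, -0.001, 0.08], "dr": [0, 0, 2], "jaw": 0},
  {"dp": [0, -0.001, 0.091], "dr": [0, 0, 2], "jaw": 0},
  {"dp": [0, 0.012, 0.091], "dr": [0, 0, 2], "jaw": 0},
  {"dp": [0, 0.022, 0.091], "dr": [0, 0, 2], "jaw": 0},
  {"dp": [0, 0.027, 0.091], "dr": [0, 0, 2], "jaw": 0},
])

```text
t: 9.17
position: [0.6055, -0.0194, 0.3498]
tcp_rot: [0.0, 0.602, 0.799, 0.0]
force: [1.0, -0.7, 0.8]
finger_gap: 0.0865
```

Emit:
step_arm([
  {"dp": [-0.003, 0.008, 0], "dr": [0, 0, 6], "jaw": 0},
  {"dp": [-0.007, 0.015, 0], "dr": [0, 0, 12], "jaw": 0},
  {"dp": [-0.012, 0.022, 0], "dr": [0, 0, 18], "jaw": 0},
  {"dp": [-0.018, 0.028, 0], "dr": [0, 0, 24], "jaw": 0},
])

```text
t: 9.5
position: [0.6369, -0.0291, 0.3502]
tcp_rot: [0.0, 0.756, 0.654, 0.0]
force: [-1.4, 0.2, 0.8]
finger_gap: 0.0869
```

```bash
python3 - <<'E'
from h import *
where()
for i in range(6): optics.snapshot('top'); where()
E
```

```text
t 9.5 psi 81.72 r,o,z 0.0751 0.0266 0.3502 F r,cw,z [ 0.04 -1.39 -0.79] gap 0.0869 j6 -0.02
t 9.55 psi 81.32 r,o,z 0.0743 0.0277 0.3503 F r,cw,z [-0.5  -1.37  0.11] gap 0.0867 j6 -0.02
t 9.6 psi 81.89 r,o,z 0.0743 0.0275 0.35 F r,cw,z [-0.08 -0.6  -0.29] gap 0.0869 j6 -0.03
t 9.65 psi 82.1 r,o,z 0.0744 0.0271 0.3497 F r,cw,z [ 0.25 -0.98  0.6 ] gap 0.0869 j6 -0.03
t 9.7 psi 82.13 r,o,z 0.0745 0.0267 0.3495 F r,cw,z [ 0.03 -0.42 -0.25] gap 0.0869 j6 -0.03
t 9.75 psi 82.11 r,o,z 0.0746 0.0264 0.3493 F r,cw,z [0.21 0.12 0.42] gap 0.087 j6 -0.03
t 9.8 psi 82.08 r,o,z 0.0746 0.0262 0.3492 F r,cw,z [ 0.58 -0.52 -0.46] gap 0.0868 j6 -0.03
```

Emit:
step_arm([
  {"dp": [-0.003, 0.008, 0], "dr": [0, 0, 6], "jaw": 0},
  {"dp": [-0.007, 0.015, 0], "dr": [0, 0, 12], "jaw": 0},
  {"dp": [-0.012, 0.022, 0], "dr": [0, 0, 18], "jaw": 0},
  {"dp": [-0.018, 0.028, 0], "dr": [0, 0, 24], "jaw": 0},
  {"dp": [-0.024, 0.034, 0], "dr": [0, 0, 30], "jaw": 0},
  {"dp": [-0.031, 0.039, 0], "dr": [0, 0, 36], "jaw": 0},
  {"dp": [-0.038, 0.043, 0], "dr": [0, 0, 42], "jaw": 0},
  {"dp": [-0.046, 0.046, 0], "dr": [0, 0, 48], "jaw": 0},
  {"dp": [-0.054, 0.049, 0], "dr": [0, 0, 54], "jaw": 0},
  {"dp": [-0.062, 0.051, 0], "dr": [0, 0, 60], "jaw": 0},
  {"dp": [-0.07, 0.052, 0], "dr": [0, 0, 66], "jaw": 0},
  {"dp": [-0.078, 0.052, 0], "dr": [0, 0, 72], "jaw": 0},
])

```text
t: 10.8
position: [0.6768, -0.1137, 0.349]
tcp_rot: [-0.0, 0.996, 0.085, 0.0]
force: [1.3, 1.1, 0.1]
finger_gap: 0.0872
```

Emit:
step_arm([
  {"dp": [-0.003, 0.008, 0], "dr": [0, 0, 6], "jaw": 0},
  {"dp": [-0.007, 0.015, 0], "dr": [0, 0, 12], "jaw": 0},
  {"dp": [-0.012, 0.022, 0], "dr": [0, 0, 18], "jaw": 0},
  {"dp": [-0.018, 0.028, 0], "dr": [0, 0, 24], "jaw": 0},
  {"dp": [-0.024, 0.034, 0], "dr": [0, 0, 30], "jaw": 0},
  {"dp": [-0.031, 0.039, 0], "dr": [0, 0, 36], "jaw": 0},
  {"dp": [-0.038, 0.043, 0], "dr": [0, 0, 42], "jaw": 0},
  {"dp": [-0.046, 0.046, 0], "dr": [0, 0, 48], "jaw": 0},
  {"dp": [-0.054, 0.049, 0], "dr": [0, 0, 54], "jaw": 0},
  {"dp": [-0.062, 0.051, 0], "dr": [0, 0, 60], "jaw": 0},
  {"dp": [-0.07, 0.052, 0], "dr": [0, 0, 66], "jaw": 0},
  {"dp": [-0.078, 0.052, 0], "dr": [0, 0, 72], "jaw": 0},
])

```text
t: 11.8
position: [0.6084, -0.1784, 0.3489]
tcp_rot: [-0.0, 0.856, -0.517, 0.0]
force: [0.7, 0.6, -0.9]
finger_gap: 0.087
```

```bash
python3 - <<'E'
from h import *
where(); optics.snapshot('top'); where(); 
E
```

```text
t 11.8 psi -62.26 r,o,z 0.0738 0.0292 0.3489 F r,cw,z [-0.15 -0.91  0.93] gap 0.087 j6 2.25
t 11.85 psi -62.63 r,o,z 0.0736 0.03 0.3488 F r,cw,z [ 0.66 -1.15  0.17] gap 0.087 j6 2.25
```

Emit:
step_arm([
  {"dp": [-0.003, 0.007, 0], "dr": [0, 0, 5], "jaw": 0},
  {"dp": [-0.006, 0.012, 0], "dr": [0, 0, 10], "jaw": 0},
  {"dp": [-0.006, 0.012, 0], "dr": [0, 0, 10], "jaw": 0},
])

```text
t: 12.1
position: [0.5949, -0.1786, 0.349]
tcp_rot: [0.0, 0.809, -0.588, -0.0]
force: [0.0, -0.3, -0.1]
finger_gap: 0.0871
```

```bash
python3 - <<'E'
from h import *
where();  go(107,.075,.0,.44)
E
```

```text
t 12.1 psi -72.06 r,o,z 0.0737 0.0292 0.349 F r,cw,z [0.28 0.05 0.07] gap 0.0871 j6 2.41
t 12.1 dp [-0.1487, -0.0304, -0.091] dr [-0.01, 0.01, -179.06] target [ 0.578 -0.028  0.44 ]
```

Emit:
step_arm([
  {"dp": [0, -0.029, 0], "dr": [0, 0, 0], "jaw": 0},
  {"dp": [0, -0.029, -0.03], "dr": [0, 0, 0], "jaw": 0},
  {"dp": [0, -0.029, -0.07], "dr": [0, 0, 0], "jaw": 0},
  {"dp": [-0.149, -0.03, -0.091], "dr": [0, 0, -150], "jaw": 0},
  {"dp": [-0.149, -0.03, -0.091], "dr": [0, 0, -150], "jaw": 0},
  {"dp": [-0.149, -0.03, -0.091], "dr": [0, 0, -150], "jaw": 0},
  {"dp": [-0.149, -0.03, -0.091], "dr": [0, 0, -150], "jaw": 0},
  {"dp": [-0.149, -0.03, -0.091], "dr": [0, 0, -150], "jaw": 0},
  {"dp": [-0.149, -0.03, -0.091], "dr": [0, 0, -150], "jaw": 0},
  {"dp": [-0.149, -0.03, -0.091], "dr": [0, 0, -150], "jaw": 0},
  {"dp": [-0.149, -0.03, -0.091], "dr": [0, 0, -150], "jaw": 0},
  {"dp": [-0.149, -0.03, -0.091], "dr": [0, 0, -150], "jaw": 0},
])

```text
t: 13.1
position: [0.5784, -0.0274, 0.44]
tcp_rot: [0.0, 0.998, -0.06, 0.0]
force: [0.1, -0.6, -0.3]
finger_gap: 0.087
```

Emit:
step_arm([
  {"dp": [0, 0, 0], "dr": [0, 0, -115], "jaw": 0},
  {"dp": [0, 0, 0], "dr": [0, 0, -115], "jaw": 0},
  {"dp": [0, 0, 0], "dr": [0, 0, -115], "jaw": 0},
  {"dp": [0, 0, 0], "dr": [0, 0, -115], "jaw": 0},
  {"dp": [0, 0, 0], "dr": [0, 0, -115], "jaw": 0},
  {"dp": [0, 0, 0], "dr": [0, 0, -115], "jaw": 0},
  {"dp": [0, 0, 0], "dr": [0, 0, -115], "jaw": 0},
  {"dp": [0, 0, 0], "dr": [0, 0, -115], "jaw": 0},
  {"dp": [0, 0, 0], "dr": [0, 0, -115], "jaw": 0},
  {"dp": [0, 0, 0], "dr": [0, 0, -115], "jaw": 0},
  {"dp": [0, 0, 0], "dr": [0, 0, -115], "jaw": 0},
  {"dp": [0, 0, 0], "dr": [0, 0, -115], "jaw": 0},
])

```text
t: 14.1
position: [0.5784, -0.0276, 0.44]
tcp_rot: [0.0, 0.771, 0.636, 0.0]
force: [0.1, 0.4, 0.2]
finger_gap: 0.0869
```

Emit:
step_arm([
  {"dp": [0, 0, 0], "dr": [0, 0, -31], "jaw": 0},
  {"dp": [0, 0, 0], "dr": [0, 0, -31], "jaw": 0},
  {"dp": [0, 0, 0], "dr": [0, 0, -31], "jaw": 0},
  {"dp": [0, 0, 0], "dr": [0, 0, -31], "jaw": 0},
  {"dp": [0, 0, 0], "dr": [0, 0, -31], "jaw": 0},
])

```text
t: 14.52
position: [0.5784, -0.0276, 0.4399]
tcp_rot: [0.0, 0.573, 0.819, 0.0]
force: [-0.0, -0.2, 0.1]
finger_gap: 0.0871
```

```bash
python3 - <<'E'
from h import *
where(); s,im,d=snap('wrist','w4.png'); W=cloud('wrist',s,d); meas(W); go(107,.075,.0,.35)
E
```

```text
t 14.5167 psi 110.04 r,o,z 0.0748 0.0044 0.4399 F r,cw,z [-0.15 -0.07 -0.09] gap 0.0871 j6 -0.53
bar (array([ 0.58563397, -0.04516605]), [63, 31], -73.7) ztop 0.195 axis dir pca -74.7
scale (array([ 0.5749231 , -0.08838565]), [260, 216], -22.3) z 0.0483
t 14.5667 dp [0.0, -0.0004, 0.0899] dr [0.01, 0.01, 2.95] target [ 0.578 -0.028  0.35 ]
```

Emit:
step_arm([
  {"dp": [0, -0.001, 0.04], "dr": [0, 0, 3], "jaw": 0},
  {"dp": [0, -0.001, 0.08], "dr": [0, 0, 3], "jaw": 0},
  {"dp": [0, -0.001, 0.09], "dr": [0, 0, 3], "jaw": 0},
  {"dp": [0, 0.012, 0.09], "dr": [0, 0, 3], "jaw": 0},
  {"dp": [0, 0.022, 0.09], "dr": [0, 0, 3], "jaw": 0},
  {"dp": [0, 0.027, 0.09], "dr": [0, 0, 3], "jaw": 0},
])

```text
t: 15.07
position: [0.6052, -0.0186, 0.3511]
tcp_rot: [0.001, 0.599, 0.801, 0.001]
force: [0.7, 0.2, 0.4]
finger_gap: 0.0869
```

Emit:
step_arm([
  {"dp": [-0.003, 0.008, 0], "dr": [0, 0, 6], "jaw": 0},
  {"dp": [-0.007, 0.015, 0], "dr": [0, 0, 12], "jaw": 0},
  {"dp": [-0.012, 0.022, 0], "dr": [0, 0, 18], "jaw": 0},
  {"dp": [-0.018, 0.028, 0], "dr": [0, 0, 24], "jaw": 0},
  {"dp": [-0.024, 0.034, 0], "dr": [0, 0, 30], "jaw": 0},
  {"dp": [-0.031, 0.039, 0], "dr": [0, 0, 36], "jaw": 0},
  {"dp": [-0.038, 0.043, 0], "dr": [0, 0, 42], "jaw": 0},
  {"dp": [-0.046, 0.046, 0], "dr": [0, 0, 48], "jaw": 0},
  {"dp": [-0.054, 0.049, 0], "dr": [0, 0, 54], "jaw": 0},
  {"dp": [-0.062, 0.051, 0], "dr": [0, 0, 60], "jaw": 0},
  {"dp": [-0.07, 0.052, 0], "dr": [0, 0, 66], "jaw": 0},
  {"dp": [-0.078, 0.052, 0], "dr": [0, 0, 72], "jaw": 0},
])

```text
t: 16.07
position: [0.6766, -0.0791, 0.3516]
tcp_rot: [0.0, 0.956, 0.293, 0.001]
force: [0.2, 1.1, 0.0]
finger_gap: 0.087
```

Emit:
step_arm([
  {"dp": [-0.003, 0.008, 0], "dr": [0, 0, 6], "jaw": 0},
  {"dp": [-0.007, 0.015, 0], "dr": [0, 0, 12], "jaw": 0},
  {"dp": [-0.012, 0.022, 0], "dr": [0, 0, 18], "jaw": 0},
  {"dp": [-0.018, 0.028, 0], "dr": [0, 0, 24], "jaw": 0},
  {"dp": [-0.024, 0.034, 0], "dr": [0, 0, 30], "jaw": 0},
  {"dp": [-0.031, 0.039, 0], "dr": [0, 0, 36], "jaw": 0},
  {"dp": [-0.038, 0.043, 0], "dr": [0, 0, 42], "jaw": 0},
])

```text
t: 16.65
position: [0.6693, -0.1364, 0.3517]
tcp_rot: [0.0, 0.998, -0.069, 0.001]
force: [0.5, 1.3, -0.1]
finger_gap: 0.0869
```

```bash
python3 - <<'E'
from h import *
where()
E
```

```text
t 16.65 psi -7.9 r,o,z 0.0747 0.027 0.3517 F r,cw,z [ 0.3  -1.32  0.15] gap 0.0869 j6 1.39
```

Now slower (4°/row), watching for the washer.

Emit:
step_arm([
  {"dp": [-0.002, 0.005, 0], "dr": [0, 0, 4], "jaw": 0},
  {"dp": [-0.005, 0.01, 0], "dr": [0, 0, 8], "jaw": 0},
  {"dp": [-0.007, 0.015, 0], "dr": [0, 0, 12], "jaw": 0},
  {"dp": [-0.011, 0.02, 0], "dr": [0, 0, 16], "jaw": 0},
  {"dp": [-0.014, 0.024, 0], "dr": [0, 0, 20], "jaw": 0},
  {"dp": [-0.018, 0.028, 0], "dr": [0, 0, 24], "jaw": 0},
])

```text
t: 17.15
position: [0.6476, -0.1616, 0.3518]
tcp_rot: [-0.0, 0.962, -0.274, 0.002]
force: [0.1, 0.5, 0.2]
finger_gap: 0.0872
```

Emit:
step_arm([
  {"dp": [-0.002, 0.005, 0], "dr": [0, 0, 4], "jaw": 0},
  {"dp": [-0.005, 0.01, 0], "dr": [0, 0, 8], "jaw": 0},
  {"dp": [-0.007, 0.015, 0], "dr": [0, 0, 12], "jaw": 0},
  {"dp": [-0.011, 0.02, 0], "dr": [0, 0, 16], "jaw": 0},
])

```text
t: 17.48
position: [0.6279, -0.1729, 0.3519]
tcp_rot: [-0.0, 0.914, -0.405, 0.002]
force: [2.3, 0.2, 0.4]
finger_gap: 0.0866
```

```bash
python3 - <<'E'
from h import *
where()
E
```

```text
t 17.4833 psi -47.81 r,o,z 0.0742 0.0278 0.3519 F r,cw,z [ 1.4  -1.79 -0.42] gap 0.0866 j6 2.02
```

Emit:
step_arm([
  {"dp": [-0.002, 0.005, 0], "dr": [0, 0, 4], "jaw": 0},
  {"dp": [-0.005, 0.01, 0], "dr": [0, 0, 8], "jaw": 0},
  {"dp": [-0.007, 0.015, 0], "dr": [0, 0, 12], "jaw": 0},
])

```text
t: 17.73
position: [0.6124, -0.1769, 0.3521]
tcp_rot: [-0.001, 0.867, -0.498, 0.002]
force: [3.8, 4.9, -1.9]
finger_gap: 0.087
```

Emit:
step_arm([
  {"dp": [-0.002, 0.005, 0], "dr": [0, 0, 4], "jaw": 0},
  {"dp": [-0.005, 0.01, 0], "dr": [0, 0, 8], "jaw": 0},
  {"dp": [-0.007, 0.015, 0], "dr": [0, 0, 12], "jaw": 0},
])

```text
t: 17.98
position: [0.596, -0.1784, 0.352]
tcp_rot: [-0.002, 0.81, -0.586, 0.002]
force: [4.5, 4.1, -2.4]
finger_gap: 0.0869
```

```bash
python3 - <<'E'
from h import *
where();go(107,.075,0,.44)
E
```

```text
t 17.9833 psi -71.76 r,o,z 0.0741 0.0267 0.352 F r,cw,z [-2.52 -5.54  2.39] gap 0.0869 j6 2.4
t 17.9833 dp [-0.1485, -0.0306, -0.0881] dr [0.1, -0.45, -178.76] target [ 0.578 -0.028  0.44 ]
```

Emit:
step_arm([
  {"dp": [0, -0.027, 0], "dr": [0, 0, 0], "jaw": 0},
  {"dp": [0, -0.027, -0.03], "dr": [0, 0, 0], "jaw": 0},
  {"dp": [0, -0.027, -0.07], "dr": [0, 0, 0], "jaw": 0},
  {"dp": [-0.149, -0.031, -0.089], "dr": [0, 0, -150], "jaw": 0},
  {"dp": [-0.149, -0.031, -0.089], "dr": [0, 0, -150], "jaw": 0},
  {"dp": [-0.149, -0.031, -0.089], "dr": [0, 0, -150], "jaw": 0},
  {"dp": [-0.149, -0.031, -0.089], "dr": [0, 0, -150], "jaw": 0},
  {"dp": [-0.149, -0.031, -0.089], "dr": [0, 0, -150], "jaw": 0},
  {"dp": [-0.149, -0.031, -0.089], "dr": [0, 0, -150], "jaw": 0},
  {"dp": [-0.149, -0.031, -0.089], "dr": [0, 0, -150], "jaw": 0},
  {"dp": [-0.149, -0.031, -0.089], "dr": [0, 0, -150], "jaw": 0},
  {"dp": [-0.149, -0.031, -0.089], "dr": [0, 0, -150], "jaw": 0},
])

```text
t: 18.98
position: [0.5777, -0.0276, 0.4409]
tcp_rot: [0.0, 0.998, -0.059, 0.001]
force: [-0.1, -0.3, 0.1]
finger_gap: 0.0872
```

Emit:
step_arm([
  {"dp": [0, 0, 0], "dr": [0, 0, -115], "jaw": 0},
  {"dp": [0, 0, 0], "dr": [0, 0, -115], "jaw": 0},
  {"dp": [0, 0, 0], "dr": [0, 0, -115], "jaw": 0},
  {"dp": [0, 0, 0], "dr": [0, 0, -115], "jaw": 0},
  {"dp": [0, 0, 0], "dr": [0, 0, -115], "jaw": 0},
  {"dp": [0, 0, 0], "dr": [0, 0, -115], "jaw": 0},
  {"dp": [0, 0, 0], "dr": [0, 0, -115], "jaw": 0},
  {"dp": [0, 0, 0], "dr": [0, 0, -115], "jaw": 0},
  {"dp": [0, 0, 0], "dr": [0, 0, -115], "jaw": 0},
  {"dp": [0, 0, 0], "dr": [0, 0, -115], "jaw": 0},
  {"dp": [0, 0, 0], "dr": [0, 0, -115], "jaw": 0},
  {"dp": [0, 0, 0], "dr": [0, 0, -115], "jaw": 0},
])

```text
t: 19.98
position: [0.5778, -0.0278, 0.4408]
tcp_rot: [0.001, 0.771, 0.637, 0.001]
force: [0.7, -0.7, -0.0]
finger_gap: 0.0873
```

Emit:
step_arm([
  {"dp": [0, 0, 0], "dr": [0, 0, -31], "jaw": 0},
  {"dp": [0, 0, 0], "dr": [0, 0, -31], "jaw": 0},
  {"dp": [0, 0, 0], "dr": [0, 0, -31], "jaw": 0},
  {"dp": [0, 0, 0], "dr": [0, 0, -31], "jaw": 0},
  {"dp": [0, 0, 0], "dr": [0, 0, -31], "jaw": 0},
  {"dp": [0, 0, 0], "dr": [0, 0, -31], "jaw": 0},
])

```text
t: 20.48
position: [0.5778, -0.0279, 0.4406]
tcp_rot: [0.001, 0.575, 0.819, 0.001]
force: [-0.3, 0.5, 0.2]
finger_gap: 0.0872
```

```bash
python3 - <<'E'
from h import *
where(); s,im,d=snap('wrist','w5.png'); W=cloud('wrist',s,d); meas(W); go(107,.075,.0,.35)
E
```

```text
t 20.4833 psi 109.87 r,o,z 0.0743 0.0044 0.4406 F r,cw,z [ 0.59 -0.07 -0.2 ] gap 0.0872 j6 -0.53
bar (array([ 0.57536023, -0.0495992 ]), [63, 31], -62.5) ztop 0.1944 axis dir pca -60.7
scale (array([ 0.57508124, -0.08927744]), [261, 217], -22.3) z 0.0483
t 20.5333 dp [0.0001, 0.0002, 0.0904] dr [0.12, 0.07, 2.7] target [ 0.578 -0.028  0.35 ]
```

View pics/w5.png

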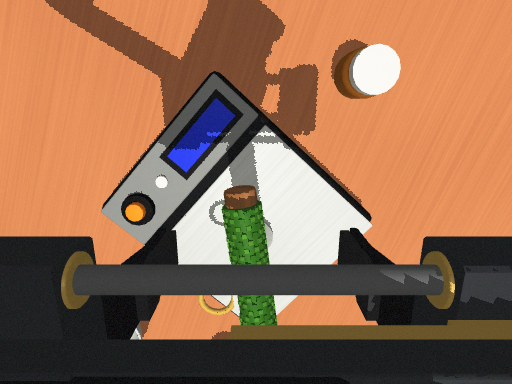

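```bash
python3 - <<'E'
from h import *
go(117.5,.075,.0,.345)
E
```

```text
t 20.5333 dp [-0.0005, -0.0135, 0.0954] dr [0.11, 0.08, -7.8] target [ 0.565 -0.033  0.345]
```

Emit:
step_arm([
  {"dp": [0, -0.0135, 0], "dr": [0, 0, -7], "jaw": 0},
  {"dp": [0, -0.0135, 0], "dr": [0, 0, -7.8], "jaw": 0},
  {"dp": [0, -0.0135, 0.04], "dr": [0, 0, -7.8], "jaw": 0},
  {"dp": [0, -0.0135, 0.08], "dr": [0, 0, -7.8], "jaw": 0},
  {"dp": [0, -0.0135, 0.095], "dr": [0, 0, -7.8], "jaw": 0},
  {"dp": [0, -0.0135, 0.095], "dr": [0, 0, -7.8], "jaw": 0},
  {"dp": [0, -0.0135, 0.095], "dr": [0, 0, -7.8], "jaw": 0},
])

```text
t: 21.12
position: [0.5648, -0.0324, 0.3436]
tcp_rot: [-0.001, 0.52, 0.854, -0.0]
force: [0.3, -0.8, 0.2]
finger_gap: 0.0871
```

```bash
python3 - <<'E'
from h import *
where(); s,im,d=snap('scene'); a=im[115:215,170:300,::-1]; cv2.imwrite('pics/s6.png',cv2.resize(a,(780,600),interpolation=2)); W=cloud('scene',s,d); meas(W)
E
```

```text
t 21.1167 psi 117.4 r,o,z 0.076 -0.0007 0.3436 F r,cw,z [-0.82 -0.1  -0.22] gap 0.0871 j6 -0.68
bar (array([ 0.6278678 , -0.14151062]), [79, 30], -65.1) ztop 0.1948 axis dir pca 113.4
scale (array([ 0.57726202, -0.08480052]), [259, 218], -22.3) z 0.0485
```

View pics/s6.png

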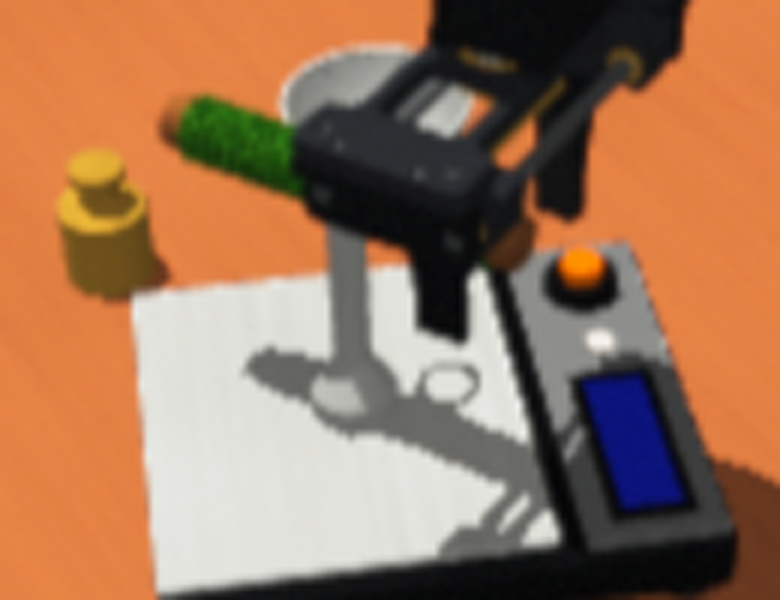

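Emit:
step_arm([
  {"dp": [0, 0.012, 0], "dr": [0, 0, 0], "jaw": 0},
  {"dp": [0, 0.02, 0], "dr": [0, 0, 0], "jaw": 0},
  {"dp": [0, 0.025, 0], "dr": [0, 0, 0], "jaw": 0},
  {"dp": [0, 0.028, 0], "dr": [0, 0, 0], "jaw": 0},
  {"dp": [0, 0.028, 0], "dr": [0, 0, 0], "jaw": 0},
])

```text
t: 21.58
position: [0.5901, -0.0193, 0.3447]
tcp_rot: [0.001, 0.519, 0.855, 0.0]
force: [0.2, 0.3, 0.4]
finger_gap: 0.0868
```

Emit:
step_arm([
  {"dp": [-0.002, 0.005, 0], "dr": [0, 0, 4], "jaw": 0},
  {"dp": [-0.005, 0.01, 0], "dr": [0, 0, 8], "jaw": 0},
  {"dp": [-0.007, 0.015, 0], "dr": [0, 0, 12], "jaw": 0},
  {"dp": [-0.007, 0.015, 0], "dr": [0, 0, 12], "jaw": 0},
])

```text
t: 21.92
position: [0.6057, -0.0192, 0.3436]
tcp_rot: [-0.001, 0.606, 0.795, -0.001]
force: [-5.1, -1.7, 1.2]
finger_gap: 0.0871
```

```bash
python3 - <<'E'
from h import *
where(); s,im,d=snap('scene'); W=cloud('scene',s,d); meas(W); where()
E
```

```text
t 21.9167 psi 105.37 r,o,z 0.0758 0.0259 0.3436 F r,cw,z [-0.33 -5.38 -1.2 ] gap 0.0871 j6 -0.43
bar (array([ 0.57635913, -0.02835123]), [51, 27], -39.0) ztop 0.2094 axis dir pca -25.5
scale (array([ 0.57762378, -0.08451999]), [259, 219], -22.0) z 0.0485
t 21.9667 psi 105.58 r,o,z 0.0761 0.026 0.3436 F r,cw,z [ 0.54 -5.23 -2.33] gap 0.0875 j6 -0.43
```

```bash
cat >> h.py <<'E'
def barang(n='scene'):
    s,im,d=snap(n); W=cloud(n,s,d); h=cv2.cvtColor(im,cv2.COLOR_RGB2HSV)
    m=(h[...,0]>35)&(h[...,0]<85)&(h[...,1]>80)&(W[...,2]>.165)&(W[...,2]<.215)&(np.hypot(W[...,0]-.6,W[...,1]+.1)<.11)
    p=W[m]; q=p[p[:,2]>np.percentile(p[:,2],95)-.006][:,:2]; 
    for nm,x in (('all',p[:,:2]),('ridge',q)):
        l=cv2.fitLine((x*1000).astype(np.float32),cv2.DIST_HUBER,0,.01,.01).ravel(); r=x.mean(0)
        ln=np.ptp((x*1000)@l[:2]); a=np.degrees(np.arctan2(l[1],l[0]))
        print(n,nm,len(x),'ang',round((a+180)%180,1),'len',ln.round(),'mean',x.mean(0).round(4))
E
python3 - <<'E'
from h import *
barang(); barang('top'); barang('wrist')
E
```

```text
scene all 231 ang 112.4 len 157.0 mean [ 0.6066 -0.0922]
scene ridge 158 ang 114.2 len 153.0 mean [ 0.607  -0.1005]
top all 270 ang 122.2 len 119.0 mean [ 0.6195 -0.1464]
top ridge 208 ang 121.0 len 119.0 mean [ 0.6202 -0.1477]
wrist all 2917 ang 151.5 len 87.0 mean [ 0.5821 -0.048 ]
wrist ridge 2118 ang 145.1 len 80.0 mean [ 0.579  -0.0475]
```

```bash
python3 - <<'E'
from h import *
s,im,d=snap('wrist'); s,i2,d=snap('scene')
o=np.zeros((400,800,3),np.uint8); o[:300,:400]=cv2.resize(im[...,::-1],(400,300)); o[:,400:]=cv2.resize(i2[120:210,185:275,::-1],(400,400),interpolation=2)
cv2.imwrite('pics/c7.png',o)
E
```

```text
(no output)
```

View pics/c7.png

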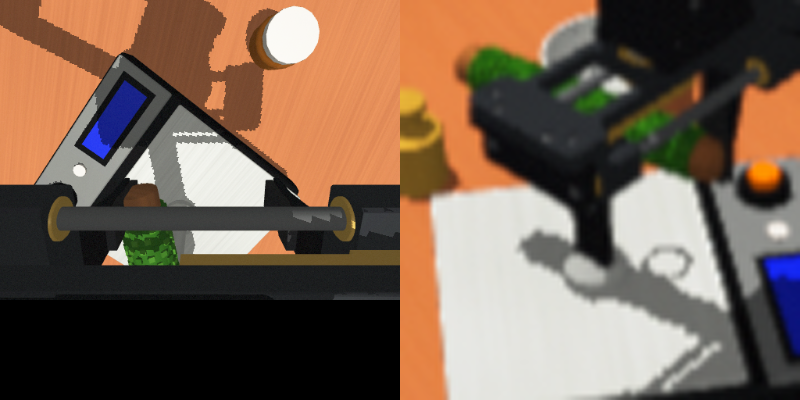

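```bash
cat >> h.py <<'E'
def wristang(im,s,z=.183,show=True):
    "edges of green sleeve per image row -> rays cut with plane z (silhouette mid)"
    f,cx,cy,T=cam('wrist',s); h=cv2.cvtColor(im,cv2.COLOR_RGB2HSV)
    m=((h[...,0]>35)&(h[...,0]<85)&(h[...,1]>80)).astype(np.uint8)
    n,l,st,_=cv2.connectedComponentsWithStats(m); i=1+np.argmax(st[1:,4]); pts=[]
    for v in range(st[i,1]+6,st[i,1]+st[i,3]-2):
        u=np.flatnonzero(l[v]==i)
        if len(u)<15: continue
        e=[]
        for uu in (u[0],u[-1]):
            r=T[:3,:3]@np.array([(uu-cx)/f,(v-cy)/f,1]); e.append((T[:3,3]+r*(z-T[2,3])/r[2])[:2])
        pts.append([*e[0],*e[1]])
    P=np.array(pts); w=np.hypot(*(P[:,:2]-P[:,2:]).T); k=abs(w-np.median(w))<.004; P=P[k]
    for nm,X in (('L',P[:,:2]),('R',P[:,2:]),('mid',(P[:,:2]+P[:,2:])/2)):
        L=cv2.fitLine((X*1000).astype(np.float32),cv2.DIST_HUBER,0,.01,.01).ravel(); d=X.mean(0)-AX
        print(nm,len(X),'ang',(np.degrees(np.arctan2(L[1],L[0]))%180).round(1),'line off axis mm',(1000*(d[0]*L[1]-d[1]*L[0])).round(1),'polar',np.degrees(np.arctan2(d[1],d[0])).round(1),'w',np.median(w).round(4))
E
python3 - <<'E'
from h import *
im=cv2.imread('pics/w5.png')[...,::-1].copy()
a=np.radians(109.87); x=[np.cos(a),np.sin(a),0]; y=[np.sin(a),-np.cos(a),0]
q=R.from_matrix(np.stack([x,y,[0,0,-1]],1)).as_quat()
wristang(im,dict(position=np.array([.5778,-.0279,.4406]),tcp_rot=[q[3],*q[:3]]))
print('now'); s,im,d=snap('wrist'); wristang(im,s); where()
E
```

```text
L 56 ang 117.1 line off axis mm 14.2 polar 132.2 w 0.03
R 56 ang 117.2 line off axis mm -15.6 polar 99.4 w 0.03
mid 56 ang 117.1 line off axis mm -0.7 polar 116.3 w 0.03
now
L 37 ang 112.2 line off axis mm 15.8 polar 130.1 w 0.0318
R 37 ang 114.6 line off axis mm -17.6 polar 93.1 w 0.0318
mid 37 ang 113.6 line off axis mm -1.1 polar 112.3 w 0.0318
t 22.2667 psi 105.56 r,o,z 0.076 0.0268 0.3437 F r,cw,z [-0.   -4.95 -1.09] gap 0.0867 j6 -0.43
```

Emit:
step_arm([
  {"dp": [-0.002, 0.004, 0], "dr": [0, 0, 3], "jaw": 0},
  {"dp": [-0.003, 0.008, 0], "dr": [0, 0, 6], "jaw": 0},
  {"dp": [-0.005, 0.011, 0], "dr": [0, 0, 9], "jaw": 0},
  {"dp": [-0.007, 0.015, 0], "dr": [0, 0, 12], "jaw": 0},
  {"dp": [-0.01, 0.018, 0], "dr": [0, 0, 15], "jaw": 0},
  {"dp": [-0.012, 0.022, 0], "dr": [0, 0, 18], "jaw": 0},
  {"dp": [-0.015, 0.025, 0], "dr": [0, 0, 21], "jaw": 0},
  {"dp": [-0.018, 0.028, 0], "dr": [0, 0, 24], "jaw": 0},
  {"dp": [-0.021, 0.031, 0], "dr": [0, 0, 27], "jaw": 0},
  {"dp": [-0.024, 0.034, 0], "dr": [0, 0, 30], "jaw": 0},
  {"dp": [-0.024, 0.034, 0], "dr": [0, 0, 30], "jaw": 0},
])

```text
t: 23.18
position: [0.6453, -0.0326, 0.3438]
tcp_rot: [-0.001, 0.791, 0.612, 0.0]
force: [-6.0, 2.3, 3.1]
finger_gap: 0.0872
```

```bash
python3 - <<'E'
from h import *
where(); s,im,d=snap('wrist'); wristang(im,s)
E
```

```text
t 23.1833 psi 75.41 r,o,z 0.0766 0.0267 0.3438 F r,cw,z [ 0.74 -6.43 -3.1 ] gap 0.0872 j6 0.08
L 37 ang 83.8 line off axis mm -14.6 polar 100.1 w 0.0322
R 37 ang 86.2 line off axis mm 19.1 polar 63.1 w 0.0322
mid 37 ang 84.6 line off axis mm 2.0 polar 82.2 w 0.0322
```

Emit:
step_arm([
  {"dp": [-0.002, 0.004, 0], "dr": [0, 0, 3], "jaw": 0},
  {"dp": [-0.003, 0.008, 0], "dr": [0, 0, 6], "jaw": 0},
  {"dp": [-0.005, 0.011, 0], "dr": [0, 0, 9], "jaw": 0},
  {"dp": [-0.006, 0.013, 0], "dr": [0, 0, 11], "jaw": 0},
  {"dp": [-0.006, 0.013, 0], "dr": [0, 0, 11], "jaw": 0},
])

```text
t: 23.65
position: [0.6561, -0.0414, 0.3436]
tcp_rot: [-0.001, 0.846, 0.534, 0.0]
force: [-4.7, 2.0, 3.1]
finger_gap: 0.0873
```

```bash
python3 - <<'E'
from h import *
where(); s,im,d=snap('wrist'); wristang(im,s)
E
```

```text
t 23.65 psi 64.49 r,o,z 0.0769 0.025 0.3436 F r,cw,z [-0.2  -5.14 -3.06] gap 0.0873 j6 0.26
L 37 ang 76.0 line off axis mm -12.9 polar 90.1 w 0.0327
R 37 ang 76.5 line off axis mm 19.3 polar 53.2 w 0.0327
mid 37 ang 75.5 line off axis mm 2.6 polar 72.5 w 0.0327
```

```bash
python3 - <<'E'
from h import *
go(74.5,.076,0,.344)
E
```

```text
t 23.7 dp [-0.0018, -0.0387, -0.0004] dr [-0.09, -0.07, -9.93] target [ 0.62  -0.026  0.344]
```

Emit:
step_arm([
  {"dp": [-0.001, -0.02, 0], "dr": [0, 0, -5], "jaw": 0},
  {"dp": [-0.002, -0.038, 0], "dr": [0, 0, -10], "jaw": 0},
  {"dp": [-0.002, -0.038, 0], "dr": [0, 0, -10], "jaw": 0},
  {"dp": [-0.002, -0.038, -0.04], "dr": [0, 0, -10], "jaw": 0},
  {"dp": [-0.002, -0.038, -0.08], "dr": [0, 0, -10], "jaw": 0},
  {"dp": [-0.002, -0.038, -0.11], "dr": [0, 0, -10], "jaw": 0},
  {"dp": [-0.002, -0.038, -0.11], "dr": [0, 0, -10], "jaw": 0},
])

```text
t: 24.28
position: [0.6229, -0.0275, 0.4633]
tcp_rot: [0.006, 0.796, 0.605, 0.006]
force: [0.6, -0.2, 0.6]
finger_gap: 0.0871
```

```bash
python3 - <<'E'
from h import *
where(); s,im,d=snap('wrist','w8.png'); wristang(im,s); W=cloud('wrist',s,d); meas(W); go(74,.076,0,.344)
E
```

```text
t 24.2833 psi 74.5 r,o,z 0.0766 0.0103 0.4633 F r,cw,z [-0.02  0.6  -0.6 ] gap 0.0871 j6 0.1
L 63 ang 77.3 line off axis mm -12.3 polar 92.3 w 0.0298
R 63 ang 77.6 line off axis mm 17.6 polar 56.0 w 0.0298
mid 63 ang 77.6 line off axis mm 2.7 polar 74.2 w 0.0298
bar (array([ 0.61356421, -0.05071676]), [76, 31], 77.5) ztop 0.1945 axis dir pca -102.0
scale (array([ 0.5828855 , -0.06994092]), [261, 176], -22.3) z 0.0485
t 24.3333 dp [0.0004, -0.0032, 0.1156] dr [0.68, -0.11, 0.5] target [ 0.621 -0.026  0.344]
```

```bash
python3 - <<'E'
from h import *
s,im,d=snap('wrist'); wristang(im,s); W=cloud('wrist',s,d); meas(W); go(77.3,.076,0,.344)
E
```

```text
L 62 ang 77.6 line off axis mm -12.0 polar 91.9 w 0.0297
R 62 ang 77.8 line off axis mm 17.8 polar 56.4 w 0.0297
mid 62 ang 77.7 line off axis mm 2.9 polar 74.1 w 0.0297
bar (array([ 0.61369385, -0.05001908]), [75, 31], 77.6) ztop 0.1945 axis dir pca -101.9
scale (array([ 0.58320447, -0.06890953]), [260, 174], -22.3) z 0.0484
t 24.3833 dp [0.0005, -0.0063, 0.1123] dr [0.37, -0.05, -2.8] target [ 0.617 -0.025  0.344]
```

Emit:
step_arm([
  {"dp": [0, -0.004, 0.03], "dr": [0, 0, -3], "jaw": 0},
  {"dp": [0, -0.004, 0.07], "dr": [0, 0, -3], "jaw": 0},
  {"dp": [0, -0.004, 0.112], "dr": [0, 0, -3], "jaw": 0},
  {"dp": [0, -0.004, 0.112], "dr": [0, 0, -3], "jaw": 0},
  {"dp": [0, 0.008, 0.112], "dr": [0, 0, -3], "jaw": 0},
  {"dp": [0, 0.016, 0.112], "dr": [0, 0, -3], "jaw": 0},
  {"dp": [0, 0.021, 0.112], "dr": [0, 0, -3], "jaw": 0},
  {"dp": [0, 0.021, 0.112], "dr": [0, 0, -3], "jaw": 0},
])

```text
t: 25.05
position: [0.6426, -0.0335, 0.3432]
tcp_rot: [0.001, 0.78, 0.626, 0.001]
force: [-0.7, 0.2, 0.6]
finger_gap: 0.0869
```

```bash
python3 - <<'E'
from h import *
where(); s,im,d=snap('wrist'); wristang(im,s); go(56.5,.076,.0265,.344)
E
```

```text
t 25.05 psi 77.49 r,o,z 0.0737 0.0282 0.3432 F r,cw,z [ 0.07 -0.71 -0.6 ] gap 0.0869 j6 0.04
L 31 ang 77.9 line off axis mm -11.8 polar 92.0 w 0.0302
R 31 ang 66.4 line off axis mm 8.0 polar 57.1 w 0.0302
mid 31 ang 71.5 line off axis mm -2.3 polar 74.3 w 0.0302
t 25.1 dp [-0.0123, 0.0252, -0.0009] dr [0.11, -0.03, 21.0] target [ 0.664 -0.051  0.344]
```

Emit:
step_arm([
  {"dp": [-0.002, 0.004, 0], "dr": [0, 0, 3], "jaw": 0},
  {"dp": [-0.003, 0.008, 0], "dr": [0, 0, 6], "jaw": 0},
  {"dp": [-0.005, 0.011, 0], "dr": [0, 0, 9], "jaw": 0},
  {"dp": [-0.007, 0.015, 0], "dr": [0, 0, 12], "jaw": 0},
  {"dp": [-0.01, 0.018, 0], "dr": [0, 0, 15], "jaw": 0},
  {"dp": [-0.012, 0.022, 0], "dr": [0, 0, 18], "jaw": 0},
  {"dp": [-0.013, 0.023, 0], "dr": [0, 0, 19.5], "jaw": 0},
  {"dp": [-0.013, 0.023, 0], "dr": [0, 0, 19.5], "jaw": 0},
])

```text
t: 25.77
position: [0.6602, -0.0502, 0.3423]
tcp_rot: [-0.001, 0.875, 0.484, -0.001]
force: [-6.3, 2.4, 2.2]
finger_gap: 0.0868
```

```bash
python3 - <<'E'
from h import *
where(); s,im,d=snap('wrist'); wristang(im,s)
E
```

```text
t 25.7667 psi 57.94 r,o,z 0.0737 0.0237 0.3423 F r,cw,z [-1.37 -6.63 -2.17] gap 0.0868 j6 0.36
L 37 ang 68.3 line off axis mm -15.1 polar 85.4 w 0.0332
R 37 ang 70.2 line off axis mm 18.5 polar 46.7 w 0.0332
mid 37 ang 67.9 line off axis mm 0.7 polar 67.1 w 0.0332
```

Emit:
step_arm([
  {"dp": [-0.001, 0.001, 0], "dr": [0, 0, 1], "jaw": 0},
  {"dp": [-0.001, 0.002, 0], "dr": [0, 0, 2], "jaw": 0},
  {"dp": [-0.001, 0.003, 0], "dr": [0, 0, 2.5], "jaw": 0},
  {"dp": [-0.001, 0.003, 0], "dr": [0, 0, 2.5], "jaw": 0},
])

```text
t: 26.15
position: [0.662, -0.0523, 0.3422]
tcp_rot: [-0.001, 0.885, 0.466, -0.001]
force: [-6.0, 3.2, 2.4]
finger_gap: 0.0872
```

```bash
python3 - <<'E'
from h import *
where(); s,im,d=snap('wrist'); wristang(im,s); go(68,.076,0,.344)
E
```

```text
t 26.15 psi 55.52 r,o,z 0.0738 0.0232 0.3422 F r,cw,z [-0.77 -6.79 -2.33] gap 0.0872 j6 0.4
L 37 ang 65.0 line off axis mm -16.5 polar 83.4 w 0.0333
R 37 ang 68.7 line off axis mm 18.8 polar 45.0 w 0.0333
mid 37 ang 64.9 line off axis mm -0.3 polar 65.3 w 0.0333
t 26.2 dp [0.0002, -0.0408, -0.0016] dr [-0.21, 0.01, -12.46] target [ 0.628 -0.029  0.344]
```

Withdraw and take a clean measurement.

Emit:
step_arm([
  {"dp": [0, -0.02, 0], "dr": [0, 0, -6], "jaw": 0},
  {"dp": [0, -0.038, 0], "dr": [0, 0, -12], "jaw": 0},
  {"dp": [0, -0.038, 0], "dr": [0, 0, -12], "jaw": 0},
  {"dp": [0, -0.038, -0.04], "dr": [0, 0, -12], "jaw": 0},
  {"dp": [0, -0.038, -0.08], "dr": [0, 0, -12], "jaw": 0},
  {"dp": [0, -0.038, -0.12], "dr": [0, 0, -12], "jaw": 0},
  {"dp": [0, -0.038, -0.12], "dr": [0, 0, -12], "jaw": 0},
  {"dp": [0, -0.038, -0.12], "dr": [0, 0, -12], "jaw": 0},
])

```text
t: 26.87
position: [0.6323, -0.0318, 0.4671]
tcp_rot: [0.003, 0.832, 0.555, 0.003]
force: [0.6, -0.1, -0.4]
finger_gap: 0.0871
```

```bash
python3 - <<'E'
from h import *
where()
for i in range(2): s,im,d=snap('wrist','w9.png'); wristang(im,s); W=cloud('wrist',s,d); meas(W)
go(68,.076,0,.344)
E
```

```text
t 26.8667 psi 67.43 r,o,z 0.0758 0.0081 0.4671 F r,cw,z [0.16 0.6  0.38] gap 0.0871 j6 0.22
L 65 ang 70.9 line off axis mm -12.0 polar 85.8 w 0.0298
R 65 ang 71.1 line off axis mm 18.0 polar 48.5 w 0.0298
mid 65 ang 71.1 line off axis mm 3.1 polar 67.1 w 0.0298
bar (array([ 0.61896222, -0.05344707]), [78, 33], 69.3) ztop 0.1946 axis dir pca -108.7
scale (array([ 0.58465265, -0.06628509]), [260, 168], -22.2) z 0.0485
L 65 ang 70.8 line off axis mm -12.0 polar 85.5 w 0.0297
R 65 ang 71.0 line off axis mm 17.8 polar 48.9 w 0.0297
mid 65 ang 70.9 line off axis mm 2.9 polar 67.2 w 0.0297
bar (array([ 0.61897052, -0.05327001]), [78, 32], 69.2) ztop 0.1944 axis dir pca -108.8
scale (array([ 0.58486768, -0.06620959]), [259, 167], -22.3) z 0.0485
t 26.9667 dp [0.0013, -0.0039, 0.1178] dr [0.02, -0.0, -0.54] target [ 0.628 -0.029  0.344]
```

View pics/w9.png

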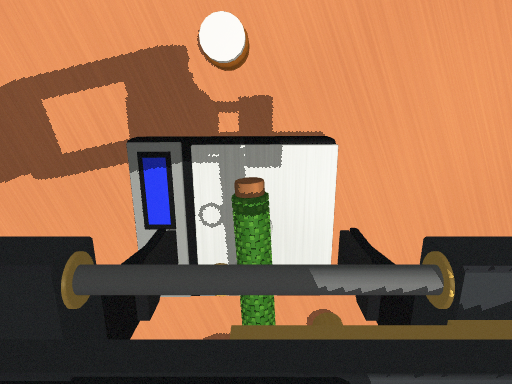

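Emit:
step_arm([
  {"dp": [0, -0.008, 0.03], "dr": [0, 0, -3], "jaw": 0},
  {"dp": [0, -0.008, 0.07], "dr": [0, 0, -3], "jaw": 0},
  {"dp": [0, -0.008, 0.11], "dr": [0, 0, -3], "jaw": 0},
  {"dp": [0, -0.006, 0.119], "dr": [0, 0, -3.5], "jaw": 0},
  {"dp": [0, 0.006, 0.119], "dr": [0, 0, -3.5], "jaw": 0},
  {"dp": [0, 0.013, 0.119], "dr": [0, 0, -3.5], "jaw": 0},
  {"dp": [0, 0.017, 0.119], "dr": [0, 0, -3.5], "jaw": 0},
  {"dp": [0, 0.017, 0.119], "dr": [0, 0, -3.5], "jaw": 0},
])

```text
t: 27.63
position: [0.6485, -0.0387, 0.344]
tcp_rot: [0.001, 0.814, 0.581, 0.001]
force: [-0.1, -0.2, 0.2]
finger_gap: 0.0869
```

```bash
python3 - <<'E'
from h import *
where(); go(53.2,.0738,.0232,.343)
E
```

```text
t 27.6333 psi 70.99 r,o,z 0.0734 0.0267 0.344 F r,cw,z [-0.2  -0.09 -0.24] gap 0.0869 j6 0.15
t 27.6333 dp [-0.0101, 0.0186, 0.001] dr [0.11, -0.03, 17.79] target [ 0.663 -0.054  0.343]
```

Emit:
step_arm([
  {"dp": [-0.002, 0.004, 0], "dr": [0, 0, 3], "jaw": 0},
  {"dp": [-0.003, 0.008, 0], "dr": [0, 0, 6], "jaw": 0},
  {"dp": [-0.005, 0.011, 0], "dr": [0, 0, 9], "jaw": 0},
  {"dp": [-0.007, 0.015, 0], "dr": [0, 0, 12], "jaw": 0},
  {"dp": [-0.009, 0.018, 0], "dr": [0, 0, 14], "jaw": 0},
  {"dp": [-0.01, 0.02, 0], "dr": [0, 0, 16], "jaw": 0},
  {"dp": [-0.012, 0.022, 0], "dr": [0, 0, 17.5], "jaw": 0},
  {"dp": [-0.012, 0.022, 0], "dr": [0, 0, 17.5], "jaw": 0},
])

```text
t: 28.3
position: [0.6638, -0.0559, 0.344]
tcp_rot: [-0.001, 0.893, 0.45, -0.0]
force: [-6.3, 3.8, 2.3]
finger_gap: 0.0871
```

```bash
python3 - <<'E'
from h import *
where(); s,im,d=snap('wrist'); wristang(im,s); go(53.2,.0738,.0232,.343)
E
```

```text
t 28.3 psi 53.45 r,o,z 0.0732 0.0244 0.344 F r,cw,z [-0.66 -7.3  -2.32] gap 0.0871 j6 0.43
L 37 ang 64.5 line off axis mm -14.7 polar 81.7 w 0.0332
R 37 ang 66.1 line off axis mm 18.7 polar 41.4 w 0.0332
mid 37 ang 64.1 line off axis mm 1.2 polar 62.6 w 0.0332
t 28.35 dp [0.0006, -0.0016, 0.0009] dr [-0.16, -0.02, 0.31] target [ 0.663 -0.054  0.343]
```

Emit:
step_arm([
  {"dp": [0, -0.02, 0], "dr": [0, 0, -6], "jaw": 0},
  {"dp": [0, -0.038, 0], "dr": [0, 0, -12], "jaw": 0},
  {"dp": [0, -0.038, 0], "dr": [0, 0, -12], "jaw": 0},
  {"dp": [0, -0.038, -0.04], "dr": [0, 0, -12], "jaw": 0},
  {"dp": [0, -0.038, -0.08], "dr": [0, 0, -12], "jaw": 0},
  {"dp": [0, -0.038, -0.12], "dr": [0, 0, -12], "jaw": 0},
  {"dp": [0.06, -0.038, -0.12], "dr": [0, 0, -12], "jaw": 0},
  {"dp": [0.06, -0.038, -0.12], "dr": [0, 0, -12], "jaw": 0},
  {"dp": [0.06, -0.038, -0.12], "dr": [0, 0, -12], "jaw": 0},
])

```text
t: 29.1
position: [0.6708, 0.0168, 0.4652]
tcp_rot: [0.001, 0.841, 0.541, 0.002]
force: [-1.1, -0.5, -0.4]
finger_gap: 0.0871
```

```bash
python3 - <<'E'
from h import *
where()
for i in range(2): s,im,d=snap('wrist','w10.png'); wristang(im,s); W=cloud('wrist',s,d); meas(W)
barang()
E
```

```text
t 29.1 psi 65.57 r,o,z 0.1366 0.0183 0.4652 F r,cw,z [-0.86 -0.78  0.44] gap 0.0871 j6 0.33
L 24 ang 69.3 line off axis mm -11.2 polar 93.2 w 0.0297
R 24 ang 68.4 line off axis mm 18.2 polar 30.8 w 0.0297
mid 24 ang 68.9 line off axis mm 3.5 polar 60.7 w 0.0297
bar (array([ 0.60007806, -0.08304112]), [73, 45], 29.0) ztop 0.1945 axis dir pca 17.7
scale (array([ 0.59824829, -0.03861349]), [256, 108], -22.6) z 0.0485
L 24 ang 68.1 line off axis mm -11.8 polar 94.7 w 0.03
R 24 ang 68.2 line off axis mm 18.0 polar 29.1 w 0.03
mid 24 ang 67.6 line off axis mm 2.9 polar 60.4 w 0.03
bar (array([ 0.59920612, -0.08366026]), [74, 45], 28.0) ztop 0.1944 axis dir pca -163.9
scale (array([ 0.59801593, -0.03889471]), [256, 109], -22.7) z 0.0485
scene all 387 ang 68.4 len 153.0 mean [ 0.6063 -0.0944]
scene ridge 304 ang 68.4 len 153.0 mean [ 0.6055 -0.0948]
```

```bash
cat >> h.py <<'E'
def goto(xyz,psi):
    s=bot.read_state(); q=s['tcp_rot']; M=R.from_quat([q[1],q[2],q[3],q[0]])
    a=np.radians(psi); x=np.array([np.cos(a),np.sin(a),0]); y=np.array([np.sin(a),-np.cos(a),0])
    G=R.from_matrix(np.stack([x,y,[0,0,-1]],1))
    print('t',s['t'],'dp',M.inv().apply(np.array(xyz)-s['position']).round(4).tolist(),'dr',(M.inv()*G).as_rotvec(degrees=True).round(2).tolist())
E
python3 - <<'E'
from h import *
goto([.459,-.117,.42],157.7)
E
```

```text
t 29.25 dp [-0.2064, -0.137, 0.0429] dr [-0.04, 0.03, -92.22]
```

Emit:
step_arm([
  {"dp": [-0.206, -0.137, 0], "dr": [0, 0, -92], "jaw": 1},
  {"dp": [-0.206, -0.137, 0], "dr": [0, 0, -92], "jaw": 1},
  {"dp": [-0.206, -0.137, 0], "dr": [0, 0, -92], "jaw": 1},
  {"dp": [-0.206, -0.137, 0], "dr": [0, 0, -92], "jaw": 1},
  {"dp": [-0.206, -0.137, 0], "dr": [0, 0, -92], "jaw": 1},
  {"dp": [-0.206, -0.137, 0], "dr": [0, 0, -92], "jaw": 1},
  {"dp": [-0.206, -0.137, 0], "dr": [0, 0, -92], "jaw": 1},
  {"dp": [-0.206, -0.137, 0.043], "dr": [0, 0, -92], "jaw": 1},
  {"dp": [-0.206, -0.137, 0.043], "dr": [0, 0, -92], "jaw": 1},
  {"dp": [-0.206, -0.137, 0.043], "dr": [0, 0, -92], "jaw": 1},
  {"dp": [-0.206, -0.137, 0.043], "dr": [0, 0, -92], "jaw": 1},
  {"dp": [-0.206, -0.137, 0.043], "dr": [0, 0, -92], "jaw": 1},
])

```text
t: 30.25
position: [0.4584, -0.1172, 0.4193]
tcp_rot: [-0.0, 0.249, 0.969, -0.0]
force: [0.1, -0.8, 0.3]
finger_gap: 0.0152
```

```bash
python3 - <<'E'
from h import *
where()
for n in ('wrist','top','scene'):
    s,im,d=snap(n); W=cloud(n,s,d); h=cv2.cvtColor(im,cv2.COLOR_RGB2HSV)
    m=(h[...,0]>8)&(h[...,0]<22)&(h[...,1]>200)&(h[...,2]>150)&(W[...,2]>.058)&(W[...,2]<.075)&(np.hypot(W[...,0]-.459,W[...,1]+.117)<.03)
    if m.sum(): print(n,m.sum(),np.median(W[m],0).round(4),W[m].min(0).round(3),W[m].max(0).round(3))
barang('top'); barang(); goto([.459,-.117,.30],157.7)
E
```

```text
t 30.25 psi 151.2 r,o,z 0.1158 -0.084 0.4193 F r,cw,z [-0.49 -0.68 -0.29] gap 0.0152 j6 -1.49
wrist 49 [ 0.4539 -0.1143  0.0638] [ 0.451 -0.13   0.058] [ 0.47  -0.109  0.066]
scene 28 [ 0.4659 -0.114   0.0656] [ 0.456 -0.125  0.062] [ 0.474 -0.104  0.069]
top all 747 ang 68.2 len 154.0 mean [ 0.5999 -0.1024]
top ridge 559 ang 68.0 len 154.0 mean [ 0.6001 -0.1026]
scene all 386 ang 68.1 len 156.0 mean [ 0.606 -0.095]
scene ridge 303 ang 68.3 len 153.0 mean [ 0.6056 -0.0941]
t 30.5 dp [-0.0001, -0.0001, 0.1197] dr [-0.01, -0.0, -6.99]
```

Emit:
step_arm([
  {"dp": [0, 0, 0], "dr": [0, 0, -7], "jaw": 1},
  {"dp": [0, -0.001, 0.04], "dr": [0, 0, -7], "jaw": 1},
  {"dp": [0, -0.001, 0.08], "dr": [0, 0, -7], "jaw": 1},
  {"dp": [0, -0.001, 0.12], "dr": [0, 0, -7], "jaw": 1},
  {"dp": [0, -0.001, 0.15], "dr": [0, 0, -7], "jaw": 1},
  {"dp": [0, -0.001, 0.163], "dr": [0, 0, -7], "jaw": 1},
  {"dp": [0, -0.001, 0.163], "dr": [0, 0, -7], "jaw": 1},
])

```text
t: 31.08
position: [0.4568, -0.1166, 0.2526]
tcp_rot: [-0.004, 0.192, 0.981, 0.001]
force: [-0.3, 0.3, 0.1]
finger_gap: 0.0007
```

```bash
python3 - <<'E'
from h import *
where(); s,im,d=snap('scene'); cv2.imwrite('pics/s11.png',cv2.resize(im[125:215,190:310,::-1],(720,540),interpolation=2)); goto([.460,-.118,.2435],157.7)
E
```

```text
t 31.0833 psi 157.81 r,o,z 0.1281 -0.0699 0.2526 F r,cw,z [ 0.38  0.12 -0.13] gap 0.0007 j6 -1.6
t 31.1333 dp [-0.0023, -0.0001, 0.0115] dr [0.01, -0.24, 0.14]
```

View pics/s11.png

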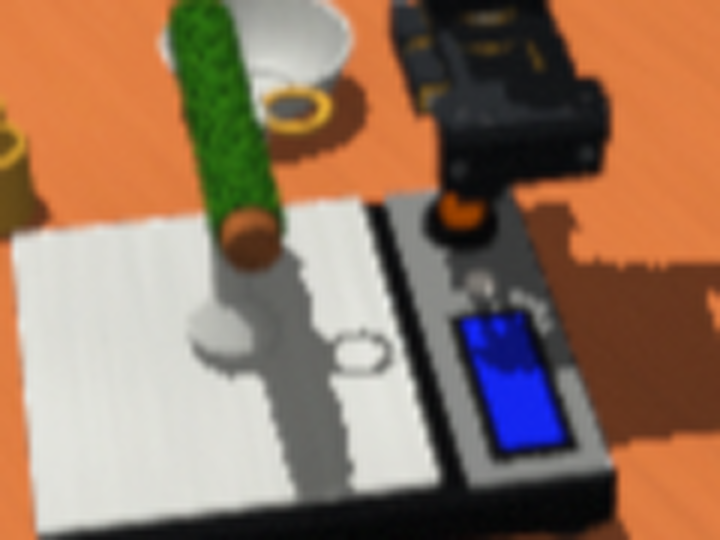

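Emit:
step_arm([
  {"dp": [-0.003, 0, 0], "dr": [0, 0, 0], "jaw": 1},
  {"dp": [-0.003, 0, 0.004], "dr": [0, 0, 0], "jaw": 1},
  {"dp": [-0.003, 0, 0.007], "dr": [0, 0, 0], "jaw": 1},
  {"dp": [-0.003, 0, 0.009], "dr": [0, 0, 0], "jaw": 1},
  {"dp": [-0.003, 0, 0.011], "dr": [0, 0, 0], "jaw": 1},
  {"dp": [-0.003, 0, 0.011], "dr": [0, 0, 0], "jaw": 1},
])

```text
t: 31.63
position: [0.4622, -0.1187, 0.2464]
tcp_rot: [0.001, 0.191, 0.982, -0.0]
force: [1.1, -0.1, 3.0]
finger_gap: 0.0003
```

```bash
python3 - <<'E'
from h import *
where(); print(bot.read_state()['position'])
E
```

```text
t 31.6333 psi 157.96 r,o,z 0.1199 -0.0696 0.2464 F r,cw,z [-1.03  0.33 -2.96] gap 0.0003 j6 -1.6
[ 0.46220075 -0.11873189  0.24640073]
```

Emit:
step_arm([
  {"dp": [0, 0, 0.002], "dr": [0, 0, 0], "jaw": 1},
  {"dp": [0, 0, 0.004], "dr": [0, 0, 0], "jaw": 1},
  {"dp": [0, 0, 0.006], "dr": [0, 0, 0], "jaw": 1},
  {"dp": [0, 0, 0.006], "dr": [0, 0, 0], "jaw": 1},
  {"dp": [0, 0, 0.006], "dr": [0, 0, 0], "jaw": 1},
])

```text
t: 32.05
position: [0.4627, -0.1188, 0.244]
tcp_rot: [0.001, 0.191, 0.982, -0.0]
force: [-13.0, 4.4, 37.2]
finger_gap: 0.0002
```

```bash
python3 - <<'E'
from h import *
where()
E
```

```text
t 32.05 psi 158.0 r,o,z 0.1197 -0.0695 0.244 F r,cw,z [ 13.68  -0.84 -37.26] gap 0.0002 j6 -1.6
```

Emit:
step_arm([
  {"dp": [0, 0, -0.02], "dr": [0, 0, 0], "jaw": 1},
  {"dp": [0.01, 0, -0.06], "dr": [0, 0, 0], "jaw": 1},
  {"dp": [0.02, 0, -0.1], "dr": [0, 0, 0], "jaw": 1},
  {"dp": [0.02, 0, -0.14], "dr": [0, 0, 0], "jaw": 1},
  {"dp": [0.02, 0, -0.18], "dr": [0, 0, 0], "jaw": 1},
  {"dp": [0.02, 0, -0.18], "dr": [0, 0, 0], "jaw": 1},
  {"dp": [0.02, 0, -0.18], "dr": [0, 0, 0], "jaw": 1},
])

```text
t: 32.63
position: [0.4435, -0.1111, 0.4225]
tcp_rot: [0.003, 0.191, 0.982, -0.001]
force: [0.0, -0.9, -0.7]
finger_gap: 0.0003
```

```bash
python3 - <<'E'
from h import *
where(); barang('top'); barang()
for n in ('top','scene'):
    s,im,d=snap(n,n+'end.png'); W=cloud(n,s,d)
    h=cv2.cvtColor(im,cv2.COLOR_RGB2HSV)
    m=(h[...,0]>5)&(h[...,0]<22)&(h[...,1]>200)&(np.hypot(W[...,0]-.461,W[...,1]+.117)<.02)&(W[...,2]>.05)
    if m.sum(): print(n,'button z',np.percentile(W[m][:,2],[50,95]).round(4))
E
```

```text
t 32.6333 psi 157.98 r,o,z 0.1383 -0.0695 0.4225 F r,cw,z [-0.36 -0.79  0.72] gap 0.0003 j6 -1.6
top all 748 ang 68.3 len 154.0 mean [ 0.6    -0.1022]
top ridge 559 ang 68.4 len 154.0 mean [ 0.5999 -0.1028]
scene all 387 ang 68.4 len 155.0 mean [ 0.6061 -0.0949]
scene ridge 299 ang 68.3 len 155.0 mean [ 0.6051 -0.0951]
scene button z [0.0645 0.0668]
```

Button is back up, the perch is undisturbed at about 68.2° (square would be 67.7°), and the arm is clear. I'm handing the job in.

```bash
python3 -c "
from bench import bot
print(bot.sign_off())"
```

```text
the job is handed in; nothing more can be done
None
```

The perch is screwed down and left square, the tare button has been pressed and released, and the job is handed in at about 33 s. No verdict came back.

**Perch:**
- I turned it clockwise with one open finger pushing near the bar's end, because the fixed 30 N grip would have broken the 25 N limit.
- It turned loosely (about 1 N at the finger) for about 1.5 turns, until the washer began to bear, roughly 50° before the set position. From there I took it to the next square position with the ring over the console side, pushing with at most about 8 N at the readings.
- The fingers gave by about 10 mm under load. I let go twice to measure the bar and nudged it only clockwise; it was never turned back.
- The last check from the top and scene cameras put the bar at 68.0–68.4°, against 67.7° for square, so about 0.5° short. It had not moved after the tare press.

**Tare button:** I pressed it to its stop, where the TCP stopped falling. The force there was 37 N vertical (about 40 N with the sideways part), far more than the 5 N needed. It was taken by the fingertips on the button, but that is close to the 40 N limit for the arm and gripper body. The button sprang back to about 67 mm.

**Measurements that disagreed:** bar angles read from the wrist camera while pushing were 2–5° off, so I relied on those taken with the perch let go. The last top picture gave no button reading, so the button's return rests on the scene camera alone.

I did not touch the jar, check weight or dish. I viewed 9 pictures.

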